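Load the two-tier jar steamer and start its timer

TASK

Load the jar steamer: take its lid off, stand all the jam jars in the lower tier, set the second tier on it the right way round so that it drops fully down over the keys, and stand all the honey jars in that upper tier (it is gentler there). Put the lid back on, fully down over the upper tier's keys, and only then wind the kitchen timer about a quarter turn anticlockwise as seen from above. The jars must stand upright, and the salt shaker, spice jar and tin nearby must stay where they are.

Things in the scene. Friction and masses are not known exactly. Their poses are not given: they have to be found in the camera images.
- steamer: Two-tier jar steamer, fixed to the worktop: black base unit 206 x 150 x 40 mm carrying a steel lower tier, an open-topped box 196 (x) x 140 (y) mm with 8 mm walls whose tops are 138 mm above the worktop. Origin at the centre of its underside; x runs along its length towards the end with the WIDE key, z up.
- lower_floor (a point): Centre of the lower tier's floor (top face), 45 mm above the worktop, axes as the steamer's. Inside 180 (x) x 124 (y) mm, 93 mm deep. In the middle stands a grip like the second tier's, its top 85 mm above this floor. Room for one jar at either end: centre 50 mm from the middle in +x or -x, about 6 mm play each way in x, 30 mm of finger room on both sides of the jar in y.
- lower_key (a point): Wide key of the lower tier: point at its foot, on top of the +x end wall. Each end wall carries a key in its middle, a rounded steel tab 14 mm high, 8 mm thick, tapering upward: the +x one is 36 mm wide at the foot and 26 at the top, the -x one 18 and 12 mm. They are 188 mm apart.
- rack_handle (a point): Second (upper) tier, loose, about 0.35 kg, at first empty on the worktop. Steel box like the lower tier, 98 mm high without its keys, floor 5 mm. The point is the centre of its black grip, 79 mm above the underside, 74 mm above the floor's top face: a strap on a post in the middle, 24 mm long in x, 10 mm thick in y (pinch it in y), 22 mm high. x points to its wide key, z up. Jar room as in the lower tier.
- rack_notch (a point): Wide notch of the second tier, at its underside, +x end. Each end has a notch, open below and outward, 22 mm high: 40 mm wide at +x, 22 mm at -x, 2 mm play round the keys. It seats only with wide notch over wide key (x axes alike): underside on the wall tops below, grip 172 mm above the lower floor's point. The other way round it rides up on the wide key.
- rack_key (a point): Wide key of the second tier: point at its foot, on top of its +x end wall, 98 mm above its underside. Its two keys are like the lower tier's.
- lid_handle (a point): Lid, loose, about 0.3 kg, at first seated on the lower tier: steel plate 196 (x) x 140 (y) x 6 mm with a raised middle up to 22 mm. The point is the centre of its black bar grip, 46 mm above its underside: 64 mm long in x, 10 mm thick in y (pinch it in y, or by its ends), 22 mm high. x points to its wide notch, z up. Seated on the second tier, this point is 65 mm above that tier's grip.
- lid_notch (a point): Wide notch of the lid, at its underside, +x end: 40 mm wide; the one at the -x end is 22 mm wide; 2 mm play round the keys. The lid seats on a tier only with wide notch over wide key.
- jam1_mid (a point): Jam jar 1: squat round glass jar with red jam and a black lid, 64 mm wide, 88 mm high, 0.26 kg; straight-sided to 60 mm, then a sloping shoulder; the lid (top 11 mm) is 58 mm wide and good to hold. The point is its centre, half-way up; z is up along the jar. Absent in some starts (None).
- jam2_mid (a point): Jam jar 2: squat round glass jar with red jam and a black lid, 64 mm wide, 88 mm high, 0.26 kg; straight-sided to 60 mm, then a sloping shoulder; the lid (top 11 mm) is 58 mm wide and good to hold. The point is its centre, half-way up; z is up along the jar. Absent in some starts (None).
- honey1_mid (a point): Honey jar 1: smaller, slimmer glass jar with amber honey and a black lid, 53 x 58 mm wide, 85 mm high, 0.2 kg; straight-sided to 58 mm, then a sloping shoulder; the lid (top 11 mm) is 53 mm wide and good to hold. The point is its centre, half-way up; z is up along the jar. Absent in some starts (None).
- honey2_mid (a point): Honey jar 2: smaller, slimmer glass jar with amber honey and a black lid, 53 x 58 mm wide, 85 mm high, 0.2 kg; straight-sided to 58 mm, then a sloping shoulder; the lid (top 11 mm) is 53 mm wide and good to hold. The point is its centre, half-way up; z is up along the jar. Absent in some starts (None).
- timer_dial (a joint): Angle of the kitchen timer's dial, rad: starts near 0, grows as the dial is turned anticlockwise seen from above, up to 5.76; it turns lightly and stays where it is left.
- timer_grip (a point): Kitchen timer: a red and white round timer 66 mm wide, 56 mm high, its foot stuck to the worktop. The upper half (above 21 mm) is the red dial, with a knob in its middle, 24 mm wide (with a bar 30 x 6 mm across it), from 43 to 56 mm above the worktop. The point is the centre of the knob, 49 mm above the worktop, z up.
- shaker: Salt shaker, 44 mm wide, 90 mm high, grey top. Leave it where it is. Origin at the centre of its underside.
- spice_jar: Slim spice jar with a black cap, 44 mm wide, 96 mm high. Leave it where it is. Origin at the centre of its underside.
- tin: Food tin, 57 mm wide, 72 mm high. Leave it where it is. Origin at the centre of its underside.

How it is judged (in metres and radians):
On the way, in this order (a step that is already met when the one before it is completed fails the run):
1. the jam jars stand in the lower tier and the second tier is seated on it (x of jam1_mid in the frame of lower_floor between -0.09 and 0.09 m and y of jam1_mid in the frame of lower_floor between -0.062 and 0.062 m and z of jam1_mid in the frame of lower_floor between 0.034 and 0.054 m and angle between each of jam1_mid, jam2_mid's own z axis and vertical below 0.2 rad and x of jam2_mid in the frame of lower_floor between -0.09 and 0.09 m and y of jam2_mid in the frame of lower_floor between -0.062 and 0.062 m and z of jam2_mid in the frame of lower_floor between 0.034 and 0.054 m and x of rack_handle in the frame of lower_floor between -0.006 and 0.006 m and y of rack_handle in the frame of lower_floor between -0.006 and 0.006 m and z of rack_handle in the frame of lower_floor between 0.167 and 0.176 m and angle between rack_handle's own z axis and vertical below 0.035 rad and angle between the x axis of rack_handle and the x axis of lower_floor, either way round below 0.06 rad), for 0.2 s.
2. the honey jars stand in the seated second tier and the lid is seated on it (all of step 1 and x of honey1_mid in the frame of rack_handle between -0.09 and 0.09 m and y of honey1_mid in the frame of rack_handle between -0.062 and 0.062 m and z of honey1_mid in the frame of rack_handle between -0.0415 and -0.0215 m and angle between each of honey1_mid, honey2_mid's own z axis and vertical below 0.2 rad and x of honey2_mid in the frame of rack_handle between -0.09 and 0.09 m and y of honey2_mid in the frame of rack_handle between -0.062 and 0.062 m and z of honey2_mid in the frame of rack_handle between -0.0415 and -0.0215 m and x of lid_handle in the frame of rack_handle between -0.006 and 0.006 m and y of lid_handle in the frame of rack_handle between -0.006 and 0.006 m and z of lid_handle in the frame of rack_handle between 0.06 and 0.069 m and angle between lid_handle's own z axis and vertical below 0.035 rad and angle between the x axis of lid_handle and the x axis of rack_handle, either way round below 0.06 rad), for 0.2 s.
3. the timer is wound after the steamer is closed (value of joint timer_dial above 1 rad), for 0.2 s.
At the end, for the whole second after the job is handed in: Jam jars upright in the lower tier; second tier seated on it and lid seated on that (within 6 mm sideways, 5 mm of full depth, level, right way round); honey jars upright in the second tier; timer dial past 1.0 rad; all at rest (all of step 2 and value of joint timer_dial above 1 rad and linear speed of each of rack, lid, jam1, jam2, honey1, honey2 below 0.02 m/s); the robot touches nothing.
It fails at once if shaker is pushed more than 40 mm or knocked over (distance of shaker from where it was at the start of the episode above 0.04 m or angle between shaker's own z axis and vertical above 0.5 rad).
It fails at once if spice_jar is pushed more than 40 mm or knocked over (distance of spice_jar from where it was at the start of the episode above 0.04 m or angle between spice_jar's own z axis and vertical above 0.5 rad).
It fails at once if tin is pushed more than 40 mm or knocked over (distance of tin from where it was at the start of the episode above 0.04 m or angle between tin's own z axis and vertical above 0.5 rad).
Of jam1, jam2 only 1 to 2 are there at a start; the rules pass over those that are not, and their reading is None.
Of honey1, honey2 only 1 to 2 are there at a start; the rules pass over those that are not, and their reading is None.
At some moment in a run one of rack, lid may be knocked a few centimetres aside while the robot is not near it.
It also fails if it takes over 210 s, if anything falls off the work surface, if the arm or the gripper's body presses on something with over 40 N, if the wrist force passes 120 N, or if a joint passes its speed limit or range.

ROBOT

A 6-joint arm with a two-finger parallel gripper is mounted at the origin on a cart in front of the work surface, level with it; the furniture and walls round the work are solid. World frame = base frame: x ahead of the robot, y to its left, z up, the work surface at z = 0. Lengths are in mm, angles in rad, forces in N, time in s.
With the tool pointing down it reaches from about 350 to 975 mm from the base axis. Payload 7.1 kg.
Tool frame: the origin (TCP) lies between the finger pads; the fingertips stand 19 mm ahead of it and the grasp point (between the pads) is the TCP (ctrl.finger_overhang is the distance from the TCP to the fingertips, in mm); z points along the fingers, y is the line along which they close (so a half turn about z gives the same grasp; the last joint's range is limited). The gripper opens to 88 mm and grips with 3 to 60 N. Pads are 20 mm wide; open, the fingers measure 115 mm over their backs; the gripper's body (75 mm by 178 mm) begins 61 mm behind the grasp point.
Start: joints at [1.288, 0.423, 1.63, -0, 1.089, -0.019], TCP at [162.938, 603.37, 202.475] pointing down, gripper open.
Joint ranges: [-3, 3], [-0.9, 2.11], [0.09, 2.58], [-1.31, 4.45], [0.11, 2.69], [-2.54, 2.54]. Speed limits (rad/s): [2.39, 2.39, 3.01, 3.14, 3.14, 3.14].

INTERFACE

Orientations are given as a rotation vector (axis times angle).
In Python, from workcell import ctrl gives the robot as it stands. The module is installed in compiled form; this text tells all that it offers.
- The arm moves only by the tool arm_command, never from a script. Its argument "rows" is one flat list of numbers, 7 for each row, row after row: the turn, a rotation vector about the tool's x, y, z scaled (see below), then the shift along the tool's x, y, z scaled (see below), then the opening, from -1 (shut) to 1 (fully open). A call has 1 to 5 rows; each row is the pose to reach, as a shift and turn from the pose commanded when the call began, along the tool's axes at that moment, turning the shorter way round; what a row does not reach only later rows make up. The controller multiplies each number of a shift by 80 mm and each number of a turn by 180 degrees. A row lasts 1/10 s, in which the tool goes at most 50 mm and 8.59 degrees, less where a joint would pass 70% of its speed; a pose out of reach is approached as far as the arm can. A call with a number of a shift or a turn outside -1 to 1 is refused whole. A call with a gripper value outside its range is refused whole. The fingers move at their own pace and stop on an object; the grip force is fixed at half the most. Time passes only in rows, so rows that repeat a pose let the fingers close. It gives the time, the measured TCP pose, the force, the opening and the grip force at its end, in the units of the state.
- ctrl.get_obs(): the state, without advancing time (a new reading comes with each control period).
- ctrl.get_image(name): name is "side" or "top" or "wrist"; returns (picture, depth): 384x512x3 uint8, red, green, blue; 384x512 float32, mm along the optical axis (not along the pixel's ray), 0 where there is no reading.
- ctrl.camera_params(name): a dict with "camera_matrix" (3x3 intrinsics, pixels), "k1" (the pictures are not rectified: a ray, as slopes to the right and down, at radius r is drawn at 1 + k1 r^2 times it, then the intrinsics apply), "world_to_cam" (4x4, takes a point from world to camera coordinates); the wrist camera has in their place "tool_from_camera" (4x4, takes a point from camera to tool coordinates, whose origin is the TCP and whose axes are the flange's). Camera axes: x right, y down, z forward; pixel columns grow to the right and rows downward; lengths in mm; the calibration is good to about 2 mm. A picture is of the moment at which its call begins: read the wrist's pose just before it. camera_params takes no time and is no camera call.
- ctrl.close_job(): hands the job in; it is judged then, once.
The state is a dict: "t": time; "qpos": joint angles; "qvel": joint speeds; "joint_torque": joint torques, N m; "ee_pos": TCP position; "orientation": TCP orientation; "ft_force": force on the tool from outside, world axes, zero at the start; "moment": the same for the moment, N m; "width": finger opening in mm; "grasp_force": force on a finger pad.
Only numpy, scipy, OpenCV 4.12 (cv2) and the standard library are available. Lean on these libraries where they do the work, as an engineer would, in place of code of your own. Each camera call takes 0.05 s, during which the arm holds its last target. There are 200 camera calls.

## Working session

There is one attempt and no reset: what is moved stays moved. The work goes in short steps, Python scripts to look and compute and a tool call to move; the robot and the scene stay as the last step left them, time stands still between calls to the robot, and variables do not carry over. Pictures are saved under pics/ and viewed, at most 14 in all, crops included, and the job is handed in when it is done.

Besides the shell and the picture viewer there is one more tool, called after "Emit:" by a JSON object that holds its "fn" and its "kwargs". arm_command: Moves the arm, as the interface text tells. Shifts and turns lie within -1 to 1; 1 stands for 80 mm of shift or 180 degrees of turn. Its arguments: {"type":"object","properties":{"rows":{"type":"array","items":{"type":"number"}}},"required":["rows"]}

```bash
mkdir -p pics
cat > h.py <<'E'
import numpy as np, cv2
from scipy.spatial.transform import Rotation as R
from workcell import ctrl
def look(name,fn=None):
    o=ctrl.get_obs(); im,d=ctrl.get_image(name); p=ctrl.camera_params(name)
    if name=='wrist':
        T=np.eye(4);T[:3,:3]=R.from_rotvec(o['orientation']).as_matrix();T[:3,3]=o['ee_pos']
        C=T@p['tool_from_camera']
    else: C=np.linalg.inv(p['world_to_cam'])
    if fn: cv2.imwrite('pics/'+fn,im[:,:,::-1])
    return im,d,np.array(p['camera_matrix']),p['k1'],C
def slopes(K,k1,uv):
    uv=np.array(uv,float).reshape(-1,1,2)
    return cv2.undistortPoints(uv,K,np.array([k1,0,0,0,0.])).reshape(-1,2)
def cloud(v):
    im,d,K,k1,C=v
    h,w=d.shape; g=np.stack(np.meshgrid(np.arange(w),np.arange(h)),-1).reshape(-1,2)
    s=slopes(K,k1,g); P=np.c_[s,np.ones(len(s))]*d.reshape(-1,1)
    P=P@C[:3,:3].T+C[:3,3]; P[d.reshape(-1)==0]=np.nan
    return P.reshape(h,w,3)
def plane(v,uv,z):
    im,d,K,k1,C=v; s=slopes(K,k1,uv); r=np.c_[s,np.ones(len(s))]@C[:3,:3].T
    return C[:3,3]+r*((z-C[2,3])/r[:,2])[:,None]
E
python3 - <<'E'
from h import *
for n in('top','side'):
    v=look(n,n+'0.png'); np.save(n+'.npy',cloud(v)); print(n,np.round(v[4],2).tolist(),v[2].tolist(),v[3])
print(ctrl.get_obs(), ctrl.camera_params('wrist'))
E
```

```text
top [[0.02, -0.99, 0.17, 345.81], [-1.0, -0.01, 0.01, 48.76], [-0.01, -0.17, -0.99, 1322.22], [0.0, 0.0, 0.0, 1.0]] [[424.82539516934975, 0.0, 256.4749189804654], [0.0, 424.82539516934975, 196.06933922511504], [0.0, 0.0, 1.0]] -0.046081770596594455
side [[-0.99, -0.12, 0.11, 415.79], [-0.16, 0.77, -0.62, 710.8], [-0.01, -0.63, -0.78, 904.61], [0.0, 0.0, 0.0, 1.0]] [[363.4704762990202, 0.0, 262.0767134965129], [0.0, 363.4704762990202, 193.10202423891718], [0.0, 0.0, 1.0]] -0.006902107632032587
{'t': 0.1, 'qpos': array([ 1.28800254e+00,  4.23749655e-01,  1.63058243e+00, -1.14532768e-05,
        1.08860057e+00, -1.90201761e-02]), 'qvel': array([-0.00043019, -0.00102267, -0.00233353, -0.00110912, -0.00137343,
        0.00036081]), 'joint_torque': array([-3.28022916e-04, -5.45613170e+01, -2.74323893e+01,  6.45716884e-02,
        1.87847775e-02, -2.81326373e-05]), 'ee_pos': array([162.80062912, 602.89224221, 201.80090466]), 'orientation': array([-4.13100947e-01, -3.11412026e+00,  2.08322105e-03]), 'ft_force': array([0.41234463, 0.30114035, 0.27113387]), 'moment': array([ 0.00299327, -0.01570191, -0.00186132]), 'grasp_force': 0.0, 'width': 88.03272781560925} {'camera_matrix': array([[290.54953419,   0.        , 259.17811258],
       [  0.        , 290.54953419, 190.93356585],
       [  0.        ,   0.        ,   1.        ]]), 'k1': -0.004701509959968956, 'tool_from_camera': array([[-7.72570497e-04, -9.64429377e-01, -2.64339516e-01,
         7.16758550e+01],
       [ 9.99999701e-01, -7.56578667e-04, -1.62304804e-04,
        -1.06094638e+00],
       [-4.34621179e-05, -2.64339562e-01,  9.64429673e-01,
        -1.82088826e+02],
       [ 0.00000000e+00,  0.00000000e+00,  0.00000000e+00,
         1.00000000e+00]])}
```

View pics/top0.png

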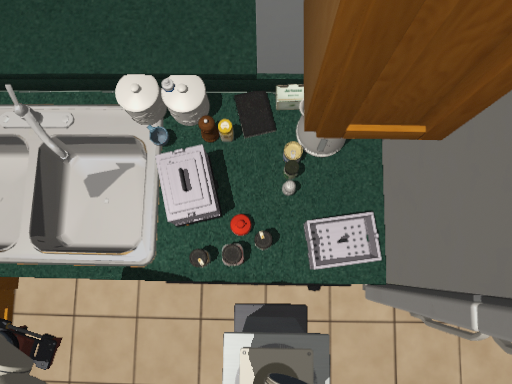

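View pics/side0.png

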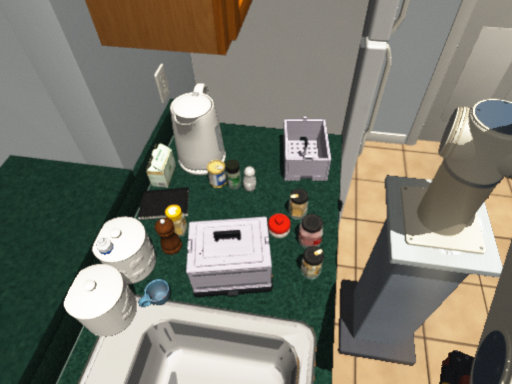

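The top view shows the steamer with its lid at (188,185), the second tier at (343,240), and the timer at (241,224). Three jar lids are at (200,257), (233,253) and (263,239), and the distractors are at about (290,170). The side view shows the middle jar is red jam (311,230) and the other two are honey (312,263 and 298,205).

Run:
```python
from h import *
P=np.load('top.npy'); im=cv2.imread('pics/top0.png')
for n,(u,v) in dict(j200=(200,257),j233=(233,253),j263=(263,239),timer=(241,224),lid=(185,180),grip=(343,239),sh=(289,187),sp=(292,168)).items(): print(n,np.round(P[v,u],1))
def box(n,m):
    m=m.astype(np.uint8); k,l,s,c=cv2.connectedComponentsWithStats(m)
    i=1+np.argmax(s[1:,4]); q=P[l==i]; r=cv2.minAreaRect(q[:,:2].astype(np.float32)); print(n,len(q),np.round(q.mean(0),1),np.round(r[0],1),np.round(r[1],1),round(r[2],2), 'z',np.round(np.nanpercentile(q[:,2],[1,50,99]),1))
Z=P[...,2]; U,V=np.meshgrid(np.arange(512),np.arange(384))
W=lambda a,b,c,d:(U>a)&(U<b)&(V>c)&(V<d)
for n,w,a,b in [('lidplate',W(150,225,140,232),125,185),('lidgrip',W(170,205,155,210),172,195),('base',W(150,225,140,235),20,45),('rackwall',W(300,384,205,272),88,125),('rackgrip',W(325,360,228,252),70,100),('j200',W(185,215,244,270),70,100),('j233',W(218,247,240,270),70,100),('j263',W(250,276,228,252),70,100),('timer',W(225,256,210,236),30,70),('knob',W(225,256,210,236),47,70)]:
    box(n,w&(Z>a)&(Z<b))
cv2.imwrite('pics/top0z.png',np.hstack([cv2.resize(im[135:275,145:285],(400,400),interpolation=cv2.INTER_CUBIC),cv2.resize(im[200:280,300:390][:, :80],(400,400),interpolation=cv2.INTER_CUBIC)]))
```

```text
j200 [372.  225.5  83.6]
j233 [385.1 129.9  87.9]
j263 [426.8  43.9  88.5]
timer [472.2 110.   60.7]
lid [583.1 264.8 160.5]
grip [ 430.2 -187.5   89.8]
sh [581.1 -30.6  89.1]
sp [637.  -38.8  96.6]
lidplate 3345 [575.  264.4 152.9] [579.7 267.6] [197.9 142.3] 13.89 z [129.2 155.  164.9]
lidgrip 71 [579.  266.2 189.7] [579.1 267.5] [63.2 10. ] 14.71 z [175.  192.1 194.8]
base 287 [542.9 217.4  32.4] [556.5 213.3] [116.8 244.3] 67.54 z [21.6 31.9 44.4]
rackwall 695 [ 426.6 -187.8   98.4] [ 427.  -187.8] [139.3 197.6] 8.67 z [ 88.6  98.5 114.3]
rackgrip 31 [ 428.5 -187.    89.2] [ 428.8 -187.6] [ 8.9 23.8] 1.79 z [74.8 89.6 94.4]
j200 271 [372.  231.5  85.3] [372.2 231.7] [51.9 51.2] 63.75 z [76.7 85.2 91. ]
j233 310 [381.9 133.3  87.9] [382.2 133.2] [51.8 57.2] 2.39 z [72.4 88.2 93.9]
j263 260 [425.   43.9  85.1] [425.8  43.9] [49.6 52.4] 0.71 z [78.4 85.3 90.6]
timer 348 [472.3 113.5  41.8] [471.7 114.2] [61.1 61.2] 0.93 z [31.5 40.3 58.5]
knob 52 [472.8 113.4  55.4] [473.1 114.1] [23.7 21.4] 55.74 z [47.5 55.6 60.7]
```

View pics/top0z.png

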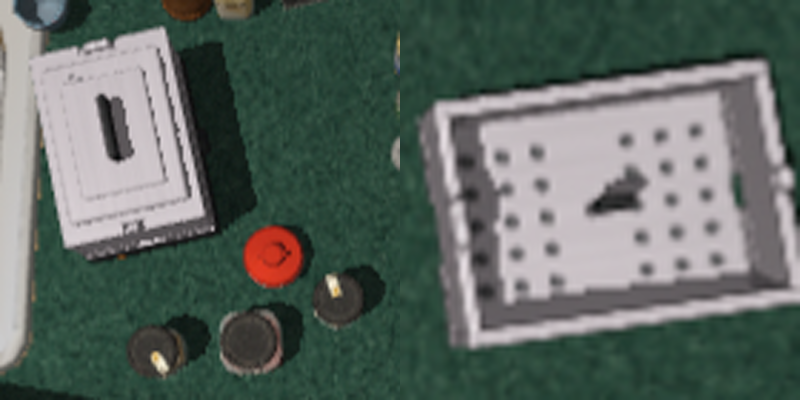

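The crop shows the steamer's wide notch at its far end (+x, yaw about 14°). The rack's long axis runs at −81°, and I can't tell yet which end has the wide key. I'll write a row planner and go for the lid first.

```bash
cat >> h.py <<'E'
import json,math
def plan(wps):
    """wps: (x,y,z,yaw of tool y in deg,opening mm,step mm[,hold rows]); prints one call per line"""
    try: s=json.load(open('cmd.json'))
    except FileNotFoundError: s=[162.938,603.37,202.475,math.degrees(1.307)]
    o=ctrl.get_obs(); Y=R.from_rotvec(o['orientation']).as_matrix()[:,1]
    print('t',round(o['t'],1),'meas-cmd',np.round(o['ee_pos']-s[:3],1),round(math.degrees(math.atan2(Y[1],Y[0]))-s[3],2),'w',round(o['width'],1),'f',np.round(o['ft_force'],1))
    for w in wps:
        x,y,z,yaw,op,st=w[:6]; hold=w[6] if len(w)>6 else 0
        g=round(op/44-1,2); first=True
        while True:
            p=np.array(s[:3]);d=np.array([x,y,z])-p;dy=yaw-s[3]
            rows=max(1,math.ceil(np.linalg.norm(d)/st-1e-3),math.ceil(abs(dy)/8))
            a=math.radians(s[3]); M=np.array([[-math.sin(a),math.cos(a),0],[math.cos(a),math.sin(a),0],[0,0,-1]])
            l=M@d; n=max(math.ceil(rows/5),math.ceil(np.abs(l).max()/79.9)); m=min(5,math.ceil(rows/n))
            out=[]
            for i in range(1,m+1):
                f=i/m/n; r=[0,0,round(-dy*f/180,3)]+[round(float(c)*f/80,3) for c in l]+[g]; out+=r
            last=out[-7:]
            if n==1: out+=last*min(hold,5-m)
            q=p+M.T@(np.array(last[3:6])*80); s=[float(c) for c in q]+[s[3]-last[2]*180]
            print([0 if c==0 else c for c in out])
            if n==1: break
    json.dump(s,open('cmd.json','w')); print('end',np.round(s,1))
E
python3 -c "
from h import *
plan([(240,540,300,85,60,35),(579.3,267.5,300,104.1,60,40)])"
```

```text
t 0.1 meas-cmd [-0.1 -0.5 -0.7] 0.0 w 88.0 f [0.4 0.3 0.3]
[0, 0, -0.014, -0.284, -0.128, -0.305, 0.36, 0, 0, -0.028, -0.568, -0.257, -0.61, 0.36]
[0, 0, -0.014, -0.272, -0.153, -0.305, 0.36, 0, 0, -0.028, -0.544, -0.306, -0.609, 0.36]
[0, 0, -0.007, -0.302, -0.201, 0, 0.36, 0, 0, -0.014, -0.603, -0.403, 0, 0.36, 0, 0, -0.021, -0.905, -0.604, 0, 0.36]
[0, 0, -0.007, -0.288, -0.221, 0, 0.36, 0, 0, -0.014, -0.575, -0.442, 0, 0.36, 0, 0, -0.021, -0.863, -0.662, 0, 0.36]
[0, 0, -0.007, -0.272, -0.239, 0, 0.36, 0, 0, -0.014, -0.545, -0.479, 0, 0.36, 0, 0, -0.021, -0.817, -0.718, 0, 0.36]
[0, 0, -0.007, -0.256, -0.257, 0, 0.36, 0, 0, -0.014, -0.512, -0.514, 0, 0.36, 0, 0, -0.022, -0.768, -0.77, 0, 0.36]
[0, 0, -0.007, -0.238, -0.274, 0, 0.36, 0, 0, -0.014, -0.476, -0.548, 0, 0.36, 0, 0, -0.021, -0.713, -0.822, 0, 0.36]
end [579.3 267.5 300.  104. ]
```

Emit:
{"fn": "arm_command", "kwargs": {"rows": [0,0,-0.014,-0.284,-0.128,-0.305,0.36,0,0,-0.028,-0.568,-0.257,-0.61,0.36]}}

```text
t: 0.3
ee_pos: [201.1, 570.7, 250.4]
orientation: [-0.271, -3.129, 0.005]
ft_force: [0.8, -0.2, -0.1]
width: 75.4
grasp_force: 0.0
```

Emit:
{"fn": "arm_command", "kwargs": {"rows": [0,0,-0.014,-0.272,-0.153,-0.305,0.36,0,0,-0.028,-0.544,-0.306,-0.609,0.36]}}

```text
t: 0.5
ee_pos: [240.5, 539.0, 300.4]
orientation: [-0.135, -3.138, 0.001]
ft_force: [-0.2, 0.8, -0.3]
width: 61.2
grasp_force: 0.0
```

Emit:
{"fn": "arm_command", "kwargs": {"rows": [0,0,-0.007,-0.302,-0.201,0,0.36,0,0,-0.014,-0.603,-0.403,0,0.36,0,0,-0.021,-0.905,-0.604,0,0.36]}}

```text
t: 0.8
ee_pos: [308.5, 484.5, 299.9]
orientation: [-0.033, -3.141, 0.0]
ft_force: [-0.2, 0.8, 0.9]
width: 59.9
grasp_force: 0.0
```

Emit:
{"fn": "arm_command", "kwargs": {"rows": [0,0,-0.007,-0.288,-0.221,0,0.36,0,0,-0.014,-0.575,-0.442,0,0.36,0,0,-0.021,-0.863,-0.662,0,0.36]}}

```text
t: 1.1
ee_pos: [376.4, 430.0, 299.7]
orientation: [0.071, -3.14, 0.001]
ft_force: [0.2, 1.1, -0.4]
width: 59.8
grasp_force: 0.0
```

Emit:
{"fn": "arm_command", "kwargs": {"rows": [0,0,-0.007,-0.272,-0.239,0,0.36,0,0,-0.014,-0.545,-0.479,0,0.36,0,0,-0.021,-0.817,-0.718,0,0.36]}}

```text
t: 1.4
ee_pos: [444.2, 375.5, 299.6]
orientation: [0.174, -3.136, 0.001]
ft_force: [0.1, -0.2, -0.4]
width: 59.9
grasp_force: 0.0
```

Emit:
{"fn": "arm_command", "kwargs": {"rows": [0,0,-0.007,-0.256,-0.257,0,0.36,0,0,-0.014,-0.512,-0.514,0,0.36,0,0,-0.022,-0.768,-0.77,0,0.36]}}

```text
t: 1.7
ee_pos: [512.0, 321.0, 299.6]
orientation: [0.282, -3.128, 0.0]
ft_force: [-0.0, -0.2, 0.7]
width: 60.0
grasp_force: 0.0
```

Emit:
{"fn": "arm_command", "kwargs": {"rows": [0,0,-0.007,-0.238,-0.274,0,0.36,0,0,-0.014,-0.476,-0.548,0,0.36,0,0,-0.021,-0.713,-0.822,0,0.36]}}

```text
t: 2.0
ee_pos: [579.8, 266.5, 299.5]
orientation: [0.385, -3.117, 0.0]
ft_force: [0.9, -0.7, -0.4]
width: 59.6
grasp_force: 0.0
```

Run:
```python
from h import *
v=look('wrist','w1.png'); P=cloud(v); Z=P[...,2]
print(np.round(ctrl.get_obs()['ee_pos'],1))
m=((Z>176)&(Z<200)).astype(np.uint8); k,l,s,c=cv2.connectedComponentsWithStats(m)
for i in range(1,k):
    if s[i,4]>200:
        q=P[l==i]; print(s[i],np.round(q.mean(0),1),[np.round(x,1) for x in cv2.minAreaRect(q[:,:2].astype(np.float32))],np.round(np.percentile(q[:,2],[5,50,95]),1))
plan([])
```

```text
[582.9 263.9 299.4]
[256 152  10  63 607] [578.4 266.3 193.8] [array([580. , 266.7]), array([63.4,  9.5]), np.float64(14.0)] [191.4 194.3 195.5]
t 2.0 meas-cmd [ 3.6 -3.5 -0.6] 0.01 w 59.8 f [ 0.8 -0.9  0.3]
end [579.3 267.5 300.  104. ]
```

View pics/w1.png

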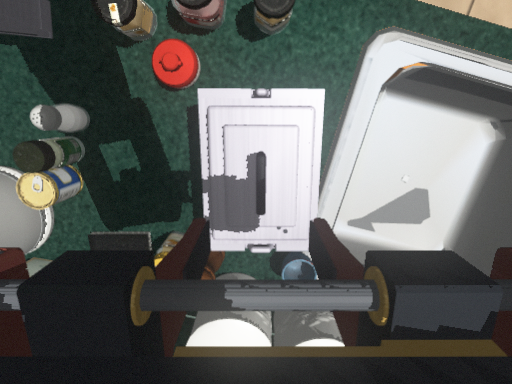

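The wrist view shows the lid centred at (262,170) with its wide notch (245–275,248) at the far end. The timer is at (175,62) and the two honey jars and one jam jar are along the top. Now I'll grasp the lid.

```bash
python3 -c "
from h import *
plan([(579.5,267,225,104,60,25,1),(579.5,267,186,104,60,12,1),(579.5,267,186,104,0,20,4),(579.5,267,246,104,0,14,1)])"
```

```text
t 2.0 meas-cmd [ 3.6 -3.5 -0.6] 0.01 w 59.8 f [ 0.8 -0.9  0.3]
[0, 0, 0, 0, -0.002, 0.312, 0.36, 0, 0, 0, -0.001, -0.004, 0.625, 0.36, 0, 0, 0, -0.001, -0.007, 0.937, 0.36, 0, 0, 0, -0.001, -0.007, 0.937, 0.36]
[0, 0, 0, 0, 0, 0.122, 0.36, 0, 0, 0, 0, 0, 0.244, 0.36, 0, 0, 0, 0, 0, 0.366, 0.36, 0, 0, 0, 0, 0, 0.488, 0.36, 0, 0, 0, 0, 0, 0.488, 0.36]
[0, 0, 0, 0, 0, 0, -1.0, 0, 0, 0, 0, 0, 0, -1.0, 0, 0, 0, 0, 0, 0, -1.0, 0, 0, 0, 0, 0, 0, -1.0, 0, 0, 0, 0, 0, 0, -1.0]
[0, 0, 0, 0, 0, -0.15, -1.0, 0, 0, 0, 0, 0, -0.3, -1.0, 0, 0, 0, 0, 0, -0.45, -1.0, 0, 0, 0, 0, 0, -0.6, -1.0, 0, 0, 0, 0, 0, -0.75, -1.0]
end [579.5 267.  246.  104. ]
```

Emit:
{"fn": "arm_command", "kwargs": {"rows": [0,0,0,0,-0.002,0.312,0.36,0,0,0,-0.001,-0.004,0.625,0.36,0,0,0,-0.001,-0.007,0.937,0.36,0,0,0,-0.001,-0.007,0.937,0.36]}}

```text
t: 2.45
ee_pos: [577.0, 265.9, 221.1]
orientation: [0.383, -3.111, 0.003]
ft_force: [0.2, -1.0, -0.7]
width: 59.4
grasp_force: 0.0
```

Emit:
{"fn": "arm_command", "kwargs": {"rows": [0,0,0,0,0,0.122,0.36,0,0,0,0,0,0.244,0.36,0,0,0,0,0,0.366,0.36,0,0,0,0,0,0.488,0.36,0,0,0,0,0,0.488,0.36]}}

```text
t: 2.95
ee_pos: [578.6, 266.6, 184.5]
orientation: [0.384, -3.116, 0.001]
ft_force: [0.2, 0.0, -0.0]
width: 59.6
grasp_force: 0.0
```

Emit:
{"fn": "arm_command", "kwargs": {"rows": [0,0,0,0,0,0,-1.0,0,0,0,0,0,0,-1.0,0,0,0,0,0,0,-1.0,0,0,0,0,0,0,-1.0,0,0,0,0,0,0,-1.0]}}

```text
t: 3.45
ee_pos: [579.6, 267.0, 186.3]
orientation: [-0.384, 3.118, 0.0]
ft_force: [-0.1, -0.5, 0.5]
width: 23.4
grasp_force: 0.0
```

Emit:
{"fn": "arm_command", "kwargs": {"rows": [0,0,0,0,0,-0.15,-1.0,0,0,0,0,0,-0.3,-1.0,0,0,0,0,0,-0.45,-1.0,0,0,0,0,0,-0.6,-1.0,0,0,0,0,0,-0.75,-1.0]}}

```text
t: 3.95
ee_pos: [579.7, 267.1, 247.6]
orientation: [-0.384, 3.117, 0.0]
ft_force: [0.9, 0.2, 0.8]
width: 0.5
grasp_force: 0.0
```

```bash
python3 -c "
from h import *
plan([(618,110,246,104,0,25),(618,110,246,104,0,25,2),(618,110,52,104,0,20),(618,110,49,104,0,16,2),(618,110,49,104,60,16,2),(618,110,129,104,60,25,1)])"
```

```text
t 4.0 meas-cmd [0.2 0.1 1.6] 0.0 w 0.5 f [0.9 0.2 0.8]
[0, 0, 0, 0.001, -0.224, 0, -1.0, 0, 0, 0, 0.002, -0.449, 0, -1.0, 0, 0, 0, 0.003, -0.673, 0, -1.0]
[0, 0, 0, 0.001, -0.225, 0, -1.0, 0, 0, 0, 0.002, -0.449, 0, -1.0, 0, 0, 0, 0.003, -0.674, 0, -1.0]
[0, 0, 0, 0.001, -0.224, 0, -1.0, 0, 0, 0, 0.002, -0.449, 0, -1.0, 0, 0, 0, 0.003, -0.673, 0, -1.0]
[0, 0, 0, 0, 0, 0, -1.0, 0, 0, 0, 0, 0, 0, -1.0, 0, 0, 0, 0, 0, 0, -1.0]
[0, 0, 0, 0, 0, 0.202, -1.0, 0, 0, 0, 0, 0, 0.404, -1.0, 0, 0, 0, 0, 0, 0.606, -1.0, 0, 0, 0, 0, 0, 0.808, -1.0]
[0, 0, 0, 0, 0, 0.202, -1.0, 0, 0, 0, 0, 0, 0.404, -1.0, 0, 0, 0, 0, 0, 0.606, -1.0, 0, 0, 0, 0, 0, 0.808, -1.0]
[0, 0, 0, 0, 0, 0.202, -1.0, 0, 0, 0, 0, 0, 0.404, -1.0, 0, 0, 0, 0, 0, 0.607, -1.0, 0, 0, 0, 0, 0, 0.809, -1.0]
[0, 0, 0, 0, 0, 0.037, -1.0, 0, 0, 0, 0, 0, 0.037, -1.0, 0, 0, 0, 0, 0, 0.037, -1.0]
[0, 0, 0, 0, 0, 0, 0.36, 0, 0, 0, 0, 0, 0, 0.36, 0, 0, 0, 0, 0, 0, 0.36]
[0, 0, 0, 0, 0, -0.25, 0.36, 0, 0, 0, 0, 0, -0.5, 0.36]
[0, 0, 0, 0, 0, -0.25, 0.36, 0, 0, 0, 0, 0, -0.5, 0.36, 0, 0, 0, 0, 0, -0.5, 0.36]
end [618. 110. 129. 104.]
```

The fingers close at about 75 mm/s, so they had not gripped before the lift. I'll try again with more closing time.

```bash
echo '[579.5,267,246,104.0]'>cmd.json; python3 -c "
from h import *
plan([(579.5,267,246,104,36,20,4),(579.5,267,186,104,36,15,1),(579.5,267,186,104,0,20,4),(579.5,267,246,104,0,14,1)])"
```

```text
t 4.0 meas-cmd [0.2 0.1 1.6] 0.05 w 0.5 f [0.9 0.2 0.8]
[0, 0, 0, 0, 0, 0, -0.18, 0, 0, 0, 0, 0, 0, -0.18, 0, 0, 0, 0, 0, 0, -0.18, 0, 0, 0, 0, 0, 0, -0.18, 0, 0, 0, 0, 0, 0, -0.18]
[0, 0, 0, 0, 0, 0.188, -0.18, 0, 0, 0, 0, 0, 0.375, -0.18, 0, 0, 0, 0, 0, 0.562, -0.18, 0, 0, 0, 0, 0, 0.75, -0.18, 0, 0, 0, 0, 0, 0.75, -0.18]
[0, 0, 0, 0, 0, 0, -1.0, 0, 0, 0, 0, 0, 0, -1.0, 0, 0, 0, 0, 0, 0, -1.0, 0, 0, 0, 0, 0, 0, -1.0, 0, 0, 0, 0, 0, 0, -1.0]
[0, 0, 0, 0, 0, -0.15, -1.0, 0, 0, 0, 0, 0, -0.3, -1.0, 0, 0, 0, 0, 0, -0.45, -1.0, 0, 0, 0, 0, 0, -0.6, -1.0, 0, 0, 0, 0, 0, -0.75, -1.0]
end [579.5 267.  246.  104. ]
```

Emit:
{"fn": "arm_command", "kwargs": {"rows": [0,0,0,0,0,0,-0.2,0,0,0,0,0,0,-0.2,0,0,0,0,0,0,-0.2,0,0,0,0,0,0,-0.2,0,0,0,0,0,0,-0.2]}}

```text
t: 4.45
ee_pos: [579.2, 266.8, 245.4]
orientation: [0.384, -3.117, 0.0]
ft_force: [0.1, -0.2, -0.1]
width: 34.0
grasp_force: 0.0
```

Emit:
{"fn": "arm_command", "kwargs": {"rows": [0,0,0,0,0,0.187,-0.2,0,0,0,0,0,0.375,-0.2,0,0,0,0,0,0.562,-0.2,0,0,0,0,0,0.75,-0.2,0,0,0,0,0,0.75,-0.2]}}

```text
t: 4.95
ee_pos: [577.7, 266.2, 182.5]
orientation: [0.384, -3.113, 0.002]
ft_force: [-0.2, -0.1, -0.7]
width: 35.6
grasp_force: 0.0
```

Emit:
{"fn": "arm_command", "kwargs": {"rows": [0,0,0,0,0,0,-1,0,0,0,0,0,0,-1,0,0,0,0,0,0,-1,0,0,0,0,0,0,-1,0,0,0,0,0,0,-1]}}

```text
t: 5.45
ee_pos: [579.7, 267.1, 186.5]
orientation: [-0.384, 3.117, 0.0]
ft_force: [-0.3, -0.3, -0.2]
width: 1.2
grasp_force: 0.0
```

Emit:
{"fn": "arm_command", "kwargs": {"rows": [0,0,0,0,0,0,-1]}}

```text
t: 5.55
ee_pos: [579.6, 267.0, 186.3]
orientation: [-0.384, 3.118, 0.0]
ft_force: [-0.5, 0.1, -0.2]
width: 0.5
grasp_force: 0.0
```

Emit:
{"fn": "arm_command", "kwargs": {"rows": [0,0,0,0,0,-0.15,-1,0,0,0,0,0,-0.3,-1,0,0,0,0,0,-0.45,-1,0,0,0,0,0,-0.6,-1,0,0,0,0,0,-0.75,-1]}}

```text
t: 6.05
ee_pos: [579.7, 267.1, 247.6]
orientation: [-0.384, 3.117, 0.0]
ft_force: [-0.2, 0.1, 0.3]
width: 0.6
grasp_force: 0.0
```

Run:
```python
from h import *
a=look('wrist'); b=look('top')
cv2.imwrite('pics/w2.png',np.hstack([a[0],b[0][:, 100:300]])[:,:,::-1])
P=cloud(b);Z=P[...,2]
v=cloud(a); m=((v[...,2]>172)&(v[...,2]<200)).astype(np.uint8); k,l,s,c=cv2.connectedComponentsWithStats(m)
for i in range(1,k):
    if s[i,4]>100:
        q=v[l==i]; print(s[i],np.round(q.mean(0),1),[np.round(x,1) for x in cv2.minAreaRect(q[:,:2].astype(np.float32))])
```

```text
[255 160  12  60 694] [571.3 264.9 193.6] [array([572.9, 265.3]), array([48.9,  9.6]), np.float64(14.0)]
```

View pics/w2.png

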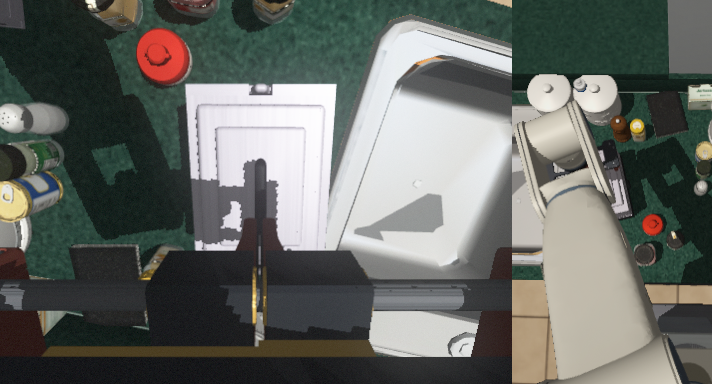

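Emit:
{"fn": "arm_command", "kwargs": {"rows": [0,0,0,0,0,0,0,0,0,0,0,0,0,0,0,0,0,0,0,0,0,0,0,0,0,0,0,0,0,0,0,0,0,0,0]}}

```text
t: 6.65
ee_pos: [579.3, 266.9, 245.6]
orientation: [0.384, -3.117, 0.0]
ft_force: [-0.9, -0.4, -0.5]
width: 36.9
grasp_force: 0.0
```

Emit:
{"fn": "arm_command", "kwargs": {"rows": [0,0,0,0,0,0.187,0,0,0,0,0,0,0.375,0,0,0,0,0,0,0.562,0,0,0,0,0,0,0.75,0,0,0,0,0,0,0.75,0]}}

```text
t: 7.15
ee_pos: [577.7, 266.2, 182.5]
orientation: [0.383, -3.113, 0.002]
ft_force: [0.1, -0.5, 0.0]
width: 43.7
grasp_force: 0.0
```

Emit:
{"fn": "arm_command", "kwargs": {"rows": [0,0,0,0,0,0,0]}}

```text
t: 7.25
ee_pos: [579.3, 266.9, 185.3]
orientation: [0.384, -3.117, 0.001]
ft_force: [0.7, 0.3, -0.3]
width: 43.7
grasp_force: 0.0
```

Run:
```python
from h import *
print(ctrl.finger_overhang, ctrl.get_obs())
a=look('wrist','w3.png'); s=look('side','s3.png')
cv2.imwrite('pics/w3.png',np.hstack([a[0][100:300,130:390],s[0][150:350,130:390]])[:,:,::-1])
```

```text
19.0 {'t': 7.25, 'qpos': array([ 4.13068497e-01,  4.61076198e-01,  1.61250811e+00,  2.77800235e-05,
        1.06924419e+00, -1.40287718e+00]), 'qvel': array([ 1.80980287e-03, -1.83844567e-02, -1.77848096e-02, -5.01255642e-05,
        3.79753103e-03,  2.49144115e-03]), 'joint_torque': array([-3.21085936e-04, -5.49907029e+01, -2.60542542e+01, -2.16757915e-03,
        7.26812356e-02,  1.64408425e-05]), 'ee_pos': array([579.25526339, 266.88000205, 185.28635604]), 'orientation': array([ 3.83949676e-01, -3.11684211e+00,  5.19178640e-04]), 'ft_force': array([ 0.67007562,  0.3214608 , -0.30443981]), 'moment': array([0.06140369, 0.0729243 , 0.05443929]), 'grasp_force': 0.0, 'width': 43.740946912313866}
```

View pics/w3.png

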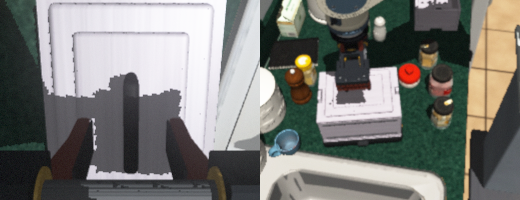

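Emit:
{"fn": "arm_command", "kwargs": {"rows": [0,0,0,0,0,0,-1,0,0,0,0,0,0,-1,0,0,0,0,0,0,-1,0,0,0,0,0,0,-1,0,0,0,0,0,0,-1]}}

```text
t: 7.85
ee_pos: [579.5, 267.0, 186.1]
orientation: [-0.384, 3.118, 0.0]
ft_force: [0.2, 0.2, 0.9]
width: 7.4
grasp_force: 0.0
```

Run:
```python
from h import *
a=look('wrist'); P=cloud(a)
for u in(250,261,270):
  for v in range(170,290,12): print((u,v),np.round(P[v,u],0),a[0][v,u])
o=ctrl.get_obs(); print(o['width'],o['grasp_force'],o['ee_pos'])
s=look('side')
cv2.imwrite('pics/w4.png',np.hstack([cv2.resize(a[0][150:300,180:330],(400,400)),cv2.resize(s[0][190:290,170:270],(400,400))])[:,:,::-1])
```

```text
(250, 170) [551. 252. 159.] [231 227 234]
(250, 182) [560. 254. 159.] [100  99 104]
(250, 194) [569. 256. 160.] [ 97  95 100]
(250, 206) [578. 258. 160.] [93 92 96]
(250, 218) [588. 261. 160.] [84 80 86]
(250, 230) [572. 259. 220.] [40 32 34]
(250, 242) [571. 259. 237.] [29 29 30]
(250, 254) [571. 259. 249.] [26 26 29]
(250, 266) [571. 260. 260.] [25 19 18]
(250, 278) [574. 261. 264.] [34 32 33]
(261, 170) [550. 260. 159.] [234 231 238]
(261, 182) [551. 260. 193.] [67 68 72]
(261, 194) [557. 261. 195.] [74 72 77]
(261, 206) [565. 263. 195.] [50 47 52]
(261, 218) [573. 265. 195.] [41 40 45]
(261, 230) [581. 267. 194.] [36 37 36]
(261, 242) [589. 269. 194.] [31 31 31]
(261, 254) [598. 272. 194.] [40 44 45]
(261, 266) [605. 273. 196.] [29 29 28]
(261, 278) [636. 281. 160.] [200 194 204]
(270, 170) [548. 266. 160.] [237 233 240]
(270, 182) [556. 268. 160.] [235 231 238]
(270, 194) [565. 271. 160.] [234 231 238]
(270, 206) [575. 273. 159.] [ 95  94 100]
(270, 218) [567. 269. 208.] [74 68 71]
(270, 230) [567. 269. 225.] [58 44 47]
(270, 242) [569. 269. 237.] [44 34 32]
(270, 254) [569. 268. 249.] [34 34 35]
(270, 266) [569. 268. 260.] [29 27 29]
(270, 278) [572. 268. 264.] [31 30 32]
3.3428470887757786 0.0 [579.49416973 266.96086237 186.06192866]
```

View pics/w4.png

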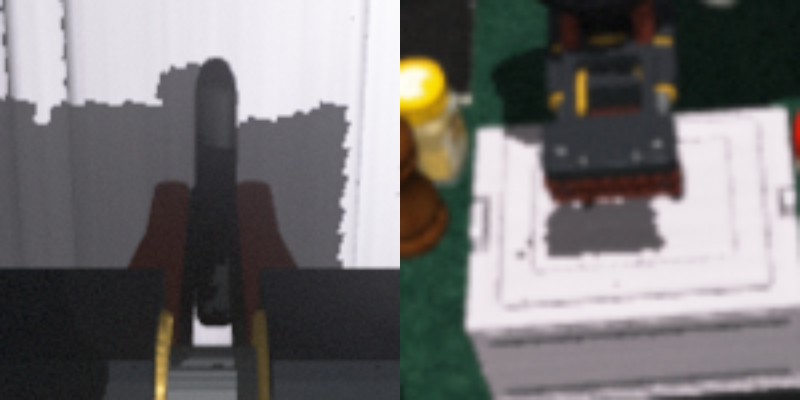

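The fingertips in the depth image are at z≈206 while the TCP reads 186. The real tips are therefore about 20 mm behind the TCP rather than 19 mm ahead, and they closed above the bar. I'll open and go about 30 mm lower while watching the force.

Emit:
{"fn": "arm_command", "kwargs": {"rows": [0,0,0,0,0,-0.1,0,0,0,0,0,0,-0.1,0,0,0,0,0,0,-0.1,0,0,0,0,0,0,-0.1,0,0,0,0,0,0,-0.1,0]}}

```text
t: 8.45
ee_pos: [579.4, 266.9, 193.9]
orientation: [0.384, -3.118, 0.0]
ft_force: [-0.3, 0.3, -0.1]
width: 37.5
grasp_force: 0.0
```

Emit:
{"fn": "arm_command", "kwargs": {"rows": [0,0,0,0,0,0.1,0,0,0,0,0,0,0.2,0,0,0,0,0,0,0.3,0,0,0,0,0,0,0.4,0,0,0,0,0,0,0.4,0]}}

```text
t: 8.95
ee_pos: [578.5, 266.5, 160.2]
orientation: [0.384, -3.115, 0.001]
ft_force: [0.4, -0.5, -0.0]
width: 43.9
grasp_force: 0.0
```

Emit:
{"fn": "arm_command", "kwargs": {"rows": [0,0,0,0,0,0.025,0,0,0,0,0,0,0.05,0,0,0,0,0,0,0.075,0,0,0,0,0,0,0.075,0,0,0,0,0,0,0.075,0]}}

```text
t: 9.45
ee_pos: [579.5, 267.0, 156.1]
orientation: [-0.384, 3.118, 0.0]
ft_force: [-0.2, -0.4, -0.2]
width: 43.7
grasp_force: 0.0
```

Run:
```python
from h import *
a=look('wrist'); P=cloud(a); T=np.linalg.inv(a[4])
o=ctrl.get_obs(); print(np.round(o['ee_pos'],1),o['width'],o['ft_force'])
M=R.from_rotvec(o['orientation']).as_matrix(); Q=(P-o['ee_pos'])@M
q=Q[150:300,150:370]; m=(np.abs(q[...,0])<14)&(np.abs(q[...,1])<40)&(np.abs(q[...,1])>12)&(q[...,2]<5)
for lo in range(-70,10,6):
    k=m&(q[...,2]>=lo)&(q[...,2]<lo+6); print(lo,k.sum(),np.round(q[k].mean(0),1) if k.any() else '', np.round(np.percentile(q[k][:,1],[5,95]),1) if k.any() else '')
cv2.imwrite('pics/w5.png',cv2.resize(a[0][130:300,160:360],(600,510))[:,:,::-1])
```

```text
[579.6 267.  156.2] 43.78735139798623 [ 0.16180264 -0.20107744 -0.41161738]
-70 455 [ 10.   -1.6 -67. ] [-32.7  31. ]
-64 424 [  9.1  -0.7 -61. ] [-31.9  29.7]
-58 373 [  7.9  -1.  -55.1] [-31.3  29.3]
-52 328 [  6.8  -1.1 -49.2] [-30.4  28.3]
-46 307 [  7.   -0.8 -42.9] [-30.1  28.1]
-40 260 [  6.7  -0.5 -37. ] [-30.   28.1]
-34 224 [  7.   -1.5 -31.1] [-30.1  27.8]
-28 223 [  6.8  -1.1 -25.1] [-29.9  28.2]
-22 56 [  5.7  -0.9 -20.8] [-29.3  27.7]
-16 0  
-10 551 [ 2.8 -1.6 -4.3] [-34.9  35.5]
-4 1674 [ 3.1  0.3 -3.4] [-36.9  37.6]
2 0  
8 0
```

View pics/w5.png

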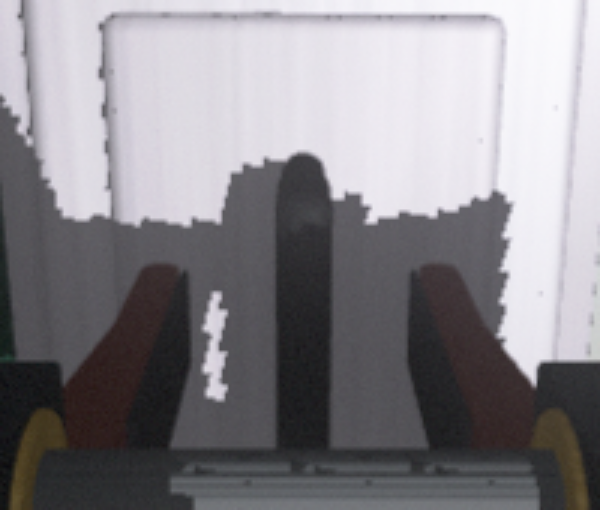

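The tips are confirmed about 22 mm behind the nominal TCP, straddling the bar with no contact. I'll lower slightly and grip.

Emit:
{"fn": "arm_command", "kwargs": {"rows": [0,0,0,0,0,0.05,-1,0,0,0,0,0,0.05,-1,0,0,0,0,0,0.05,-1,0,0,0,0,0,0.05,-1,0,0,0,0,0,0.05,-1]}}

```text
t: 10.0
ee_pos: [579.5, 267.0, 152.0]
orientation: [-0.384, 3.118, 0.0]
ft_force: [-0.8, -0.4, -0.5]
width: 9.9
grasp_force: 30.0
```

Emit:
{"fn": "arm_command", "kwargs": {"rows": [0,0,0,0,0,0,-1,0,0,0,0,0,0,-1,0,0,0,0,0,0,-1]}}

```text
t: 10.3
ee_pos: [579.5, 267.0, 152.0]
orientation: [-0.384, 3.118, 0.0]
ft_force: [0.4, 0.7, -0.9]
width: 10.0
grasp_force: 30.0
```

Emit:
{"fn": "arm_command", "kwargs": {"rows": [0,0,0,0,0,-0.1,-1,0,0,0,0,0,-0.2,-1,0,0,0,0,0,-0.3,-1,0,0,0,0,0,-0.4,-1,0,0,0,0,0,-0.5,-1]}}

```text
t: 10.8
ee_pos: [579.6, 267.0, 192.9]
orientation: [-0.384, 3.118, 0.0]
ft_force: [-0.3, -0.2, -3.7]
width: 9.7
grasp_force: 30.0
```

```bash
echo '[579.5,267,192,104.0]'>cmd.json; python3 -c "
from h import *
plan([(579.5,267,222,104,0,15),(618,110,222,104,0,20,2),(618,110,24,104,0,20),(618,110,16,104,0,10,2)])"
```

```text
t 10.8 meas-cmd [ 0.1 -0.   0.9] 0.04 w 9.7 f [-0.3 -0.2 -3.7]
[0, 0, 0, 0, 0, -0.188, -1.0, 0, 0, 0, 0, 0, -0.375, -1.0]
[0, 0, 0, 0.001, -0.225, 0, -1.0, 0, 0, 0, 0.002, -0.449, 0, -1.0, 0, 0, 0, 0.003, -0.674, 0, -1.0]
[0, 0, 0, 0.001, -0.224, 0, -1.0, 0, 0, 0, 0.002, -0.449, 0, -1.0, 0, 0, 0, 0.002, -0.673, 0, -1.0]
[0, 0, 0, 0.001, -0.225, 0, -1.0, 0, 0, 0, 0.002, -0.449, 0, -1.0, 0, 0, 0, 0.003, -0.674, 0, -1.0, 0, 0, 0, 0.003, -0.674, 0, -1.0, 0, 0, 0, 0.003, -0.674, 0, -1.0]
[0, 0, 0, 0, 0, 0.206, -1.0, 0, 0, 0, 0, 0, 0.412, -1.0, 0, 0, 0, 0, 0, 0.619, -1.0, 0, 0, 0, 0, 0, 0.825, -1.0]
[0, 0, 0, 0, 0, 0.206, -1.0, 0, 0, 0, 0, 0, 0.412, -1.0, 0, 0, 0, 0, 0, 0.619, -1.0, 0, 0, 0, 0, 0, 0.825, -1.0]
[0, 0, 0, 0, 0, 0.206, -1.0, 0, 0, 0, 0, 0, 0.412, -1.0, 0, 0, 0, 0, 0, 0.619, -1.0, 0, 0, 0, 0, 0, 0.825, -1.0]
[0, 0, 0, 0, 0, 0.1, -1.0, 0, 0, 0, 0, 0, 0.1, -1.0, 0, 0, 0, 0, 0, 0.1, -1.0]
end [618. 110.  16. 104.]
```

Emit:
{"fn": "arm_command", "kwargs": {"rows": [0,0,0,0,0,-0.188,-1,0,0,0,0,0,-0.375,-1]}}

```text
t: 11.0
ee_pos: [579.4, 266.9, 223.3]
orientation: [0.384, -3.118, 0.0]
ft_force: [0.3, -0.1, -3.3]
width: 9.6
grasp_force: 30.0
```

Emit:
{"fn": "arm_command", "kwargs": {"rows": [0,0,0,0.001,-0.225,0,-1,0,0,0,0.002,-0.449,0,-1,0,0,0,0.003,-0.674,0,-1]}}

```text
t: 11.3
ee_pos: [592.3, 212.7, 221.7]
orientation: [0.384, -3.117, 0.001]
ft_force: [-0.4, 0.5, -3.4]
width: 10.1
grasp_force: 30.0
```

Emit:
{"fn": "arm_command", "kwargs": {"rows": [0,0,0,0.001,-0.224,0,-1,0,0,0,0.002,-0.449,0,-1,0,0,0,0.002,-0.673,0,-1]}}

```text
t: 11.6
ee_pos: [605.5, 160.4, 221.6]
orientation: [0.383, -3.118, 0.0]
ft_force: [0.0, -0.1, -4.0]
width: 10.2
grasp_force: 30.0
```

Emit:
{"fn": "arm_command", "kwargs": {"rows": [0,0,0,0.001,-0.225,0,-1,0,0,0,0.002,-0.449,0,-1,0,0,0,0.003,-0.674,0,-1,0,0,0,0.003,-0.674,0,-1,0,0,0,0.003,-0.674,0,-1]}}

```text
t: 12.1
ee_pos: [618.3, 109.4, 222.0]
orientation: [0.382, -3.118, -0.0]
ft_force: [-0.3, 0.9, -3.3]
width: 9.8
grasp_force: 30.0
```

Emit:
{"fn": "arm_command", "kwargs": {"rows": [0,0,0,0,0,0.206,-1,0,0,0,0,0,0.412,-1,0,0,0,0,0,0.619,-1,0,0,0,0,0,0.825,-1]}}

```text
t: 12.5
ee_pos: [618.0, 110.8, 155.5]
orientation: [-0.386, 3.118, 0.0]
ft_force: [0.2, -0.6, -3.1]
width: 9.8
grasp_force: 30.0
```

Emit:
{"fn": "arm_command", "kwargs": {"rows": [0,0,0,0,0,0.206,-1,0,0,0,0,0,0.412,-1,0,0,0,0,0,0.619,-1,0,0,0,0,0,0.825,-1]}}

```text
t: 12.9
ee_pos: [618.2, 110.8, 89.4]
orientation: [-0.385, 3.117, 0.0]
ft_force: [0.9, -0.9, -3.5]
width: 9.9
grasp_force: 30.0
```

Emit:
{"fn": "arm_command", "kwargs": {"rows": [0,0,0,0,0,0.206,-1,0,0,0,0,0,0.412,-1,0,0,0,0,0,0.619,-1,0,0,0,0,0,0.825,-1,0,0,0,0,0,0.825,-1]}}

```text
t: 13.4
ee_pos: [616.2, 109.6, 21.1]
orientation: [0.384, -3.114, 0.0]
ft_force: [-1.0, -1.0, -4.4]
width: 9.7
grasp_force: 30.0
```

Emit:
{"fn": "arm_command", "kwargs": {"rows": [0,0,0,0,0,0.05,-1,0,0,0,0,0,0.1,-1,0,0,0,0,0,0.1,-1]}}

```text
t: 13.7
ee_pos: [618.3, 110.0, 16.1]
orientation: [-0.384, 3.118, -0.0]
ft_force: [-0.3, 0.6, -3.1]
width: 9.8
grasp_force: 30.0
```

Emit:
{"fn": "arm_command", "kwargs": {"rows": [0,0,0,0,0,0,0,0,0,0,0,0,0,0,0,0,0,0,0,0,0,0,0,0,0,0,0,0,0,0,0,0,0,0,0]}}

```text
t: 14.2
ee_pos: [618.3, 110.0, 16.3]
orientation: [-0.384, 3.118, 0.0]
ft_force: [0.4, 0.9, -0.2]
width: 43.1
grasp_force: 0.0
```

```bash
python3 -c "
from h import *
plan([(618,110,150,104,76,20,1),(381.9,133.3,150,104,76,40,2)])"
```

```text
t 14.2 meas-cmd [0.3 0.  0.3] 0.04 w 43.1 f [ 0.4  0.9 -0.2]
[0, 0, 0, 0, 0, -0.209, 0.73, 0, 0, 0, 0, 0, -0.419, 0.73, 0, 0, 0, 0, 0, -0.628, 0.73, 0, 0, 0, 0, 0, -0.838, 0.73]
[0, 0, 0, 0, 0, -0.209, 0.73, 0, 0, 0, 0, 0, -0.419, 0.73, 0, 0, 0, 0, 0, -0.628, 0.73, 0, 0, 0, 0, 0, -0.837, 0.73, 0, 0, 0, 0, 0, -0.837, 0.73]
[0, 0, 0, 0.465, 0.166, 0, 0.73, 0, 0, 0, 0.931, 0.332, 0, 0.73]
[0, 0, 0, 0.465, 0.166, 0, 0.73, 0, 0, 0, 0.931, 0.332, 0, 0.73]
[0, 0, 0, 0.465, 0.166, 0, 0.73, 0, 0, 0, 0.931, 0.333, 0, 0.73, 0, 0, 0, 0.931, 0.333, 0, 0.73, 0, 0, 0, 0.931, 0.333, 0, 0.73]
end [381.9 133.3 150.  104. ]
```

Emit:
{"fn": "arm_command", "kwargs": {"rows": [0,0,0,0,0,-0.209,0.73,0,0,0,0,0,-0.419,0.73,0,0,0,0,0,-0.628,0.73,0,0,0,0,0,-0.838,0.73]}}

```text
t: 14.6
ee_pos: [618.6, 110.1, 85.4]
orientation: [-0.384, 3.116, 0.0]
ft_force: [-0.8, 0.3, 0.2]
width: 72.5
grasp_force: 0.0
```

Emit:
{"fn": "arm_command", "kwargs": {"rows": [0,0,0,0,0,-0.209,0.73,0,0,0,0,0,-0.419,0.73,0,0,0,0,0,-0.628,0.73,0,0,0,0,0,-0.837,0.73,0,0,0,0,0,-0.837,0.73]}}

```text
t: 15.1
ee_pos: [619.8, 110.3, 153.4]
orientation: [-0.384, 3.113, 0.0]
ft_force: [1.1, 0.6, -0.5]
width: 76.1
grasp_force: 0.0
```

Emit:
{"fn": "arm_command", "kwargs": {"rows": [0,0,0,0.465,0.166,0,0.73,0,0,0,0.931,0.332,0,0.73]}}

```text
t: 15.3
ee_pos: [538.6, 117.5, 149.7]
orientation: [-0.383, 3.118, 0.0]
ft_force: [-1.0, 0.2, 0.8]
width: 75.9
grasp_force: 0.0
```

Emit:
{"fn": "arm_command", "kwargs": {"rows": [0,0,0,0.465,0.166,0,0.73,0,0,0,0.931,0.332,0,0.73]}}

```text
t: 15.5
ee_pos: [458.7, 125.2, 149.7]
orientation: [0.384, -3.117, 0.0]
ft_force: [0.0, 0.1, 1.0]
width: 76.0
grasp_force: 0.0
```

Emit:
{"fn": "arm_command", "kwargs": {"rows": [0,0,0,0.465,0.166,0,0.73,0,0,0,0.931,0.333,0,0.73,0,0,0,0.931,0.333,0,0.73,0,0,0,0.931,0.333,0,0.73]}}

```text
t: 15.9
ee_pos: [382.0, 133.3, 150.3]
orientation: [-0.385, 3.117, 0.0]
ft_force: [0.1, -0.8, -0.0]
width: 76.0
grasp_force: 0.0
```

Emit:
{"fn": "arm_command", "kwargs": {"rows": [0,0,0,0,0,0,0.73,0,0,0,0,0,0,0.73,0,0,0,0,0,0,0.73]}}

```text
t: 16.2
ee_pos: [382.9, 133.1, 149.9]
orientation: [-0.383, 3.118, -0.0]
ft_force: [-0.1, 0.2, 0.9]
width: 76.0
grasp_force: 0.0
```

Run:
```python
from h import *
for n in('wrist','top'):
    a=look(n,'j1'+n+'.png'); P=cloud(a); Z=P[...,2]
    m=((Z>80)&(Z<96)).astype(np.uint8); k,l,s,c=cv2.connectedComponentsWithStats(m)
    for i in range(1,k):
        if s[i,4]>60:
            q=P[l==i]; print(n,s[i],np.round(q.mean(0),1),[np.round(x,1) for x in cv2.minEnclosingCircle(q[:,:2].astype(np.float32))])
    if n=='top':
        U,V=np.meshgrid(np.arange(512),np.arange(384))
        for nm,w,z0,z1 in(('lower tier',(U>150)&(U<225)&(V>140)&(V<232),128,160),('lid grip',(U>190)&(U<280)&(V>140)&(V<215),38,62),('rack',(U>300)&(U<384)&(V>205)&(V<272),88,125)):
            k=w&(Z>z0)&(Z<z1); q=P[k]; print(nm,k.sum(),[np.round(x,1) for x in cv2.minAreaRect(q[:,:2].astype(np.float32))])
plan([])
```

```text
wrist [   0  128   17  119 1019] [443.3 -86.6  85.8] [array([430.3, -88.9]), np.float64(51.5)]
wrist [ 229  162   65   65 3282] [380.5 132.9  87.6] [array([382. , 133.2]), np.float64(29.2)]
wrist [ 340  179   59   56 2580] [369.5 230.3  84.5] [array([370.3, 231.1]), np.float64(26.3)]
wrist [ 125  189   59   55 2336] [424.   42.4  84.6] [array([425.7,  43.4]), np.float64(26.3)]
wrist [273 313  84  31 929] [493.1 213.8  88.3] [array([503.6, 217.6]), np.float64(41.9)]
top [ 0 79 37  3 66] [915.3 832.9  86.8] [array([914.8, 830.2]), np.float64(60.4)]
top [ 38  79  81   3 149] [915.8 624.5  86.6] [array([916.3, 633.5]), np.float64(129.1)]
top [202  79 102   4 192] [915.8  70.8  87.4] [array([915.8,  83.5]), np.float64(157.0)]
top [277  89  27  11 204] [871.1 -32.5  88.6] [array([870.2, -32.7]), np.float64(40.9)]
top [175  95  32  23  77] [811.8 262.6  87.9] [array([834.2, 272.3]), np.float64(57.4)]
top [130  96  32  23  88] [812.8 400.8  88.4] [array([832.4, 412.8]), np.float64(54.3)]
top [300 127  46  24  88] [ 715.4 -121.6   88.8] [array([ 746.9, -130.4]), np.float64(69.9)]
top [431 149
[... 246 characters left out ...]
t64(21.4)]
top [284 181  12  11  85] [585.8 -33.   86.1] [array([585.8, -32.4]), np.float64(16.6)]
top [433 191   7  99 200] [ 421.4 -458.4   87.8] [array([ 433.5, -461.1]), np.float64(142.6)]
top [260 231  13  18 153] [427.5  35.6  85.7] [array([425.7,  42.4]), np.float64(25.6)]
top [438 290   7  32  79] [ 244.4 -462.8   88.1] [array([ 245.4, -468.8]), np.float64(43.4)]
lower tier 772 [array([579.8, 267.5]), array([199.5, 141.7]), np.float64(13.9)]
lid grip 1049 [array([594.1, 183.1]), array([184.7, 169.5]), np.float64(2.6)]
rack 724 [array([ 427.1, -188.2]), array([139.4, 198.6]), np.float64(8.4)]
t 16.3 meas-cmd [ 0.6 -0.3 -0.2] 0.02 w 75.9 f [ 0.9  0.2 -0.3]
end [381.9 133.3 150.  104. ]
```

View pics/j1top.png

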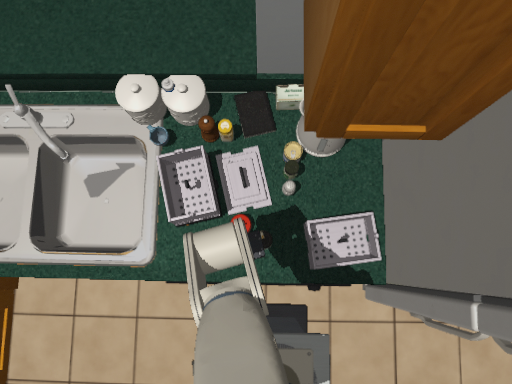

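The lid lies at (243,178), clear of everything, and the lower tier is open at (190,185). The jars measure the same in both views. Next I'll pick up the jam jar.

```bash
python3 -c "
from h import *
plan([(382,133.2,72,104,76,20,1),(382,133.2,53,104,76,10,2),(382,133.2,53,104,30,10,4),(382,133.2,232,104,30,20,1),(531.3,255.5,232,104,30,22,3),(531.3,255.5,120,104,30,16,1),(531.3,255.5,100,104,30,7,2)])"
```

```text
t 16.3 meas-cmd [ 0.6 -0.3 -0.2] 0.02 w 75.9 f [ 0.9  0.2 -0.3]
[0, 0, 0, 0, 0, 0.244, 0.73, 0, 0, 0, 0, -0.001, 0.487, 0.73, 0, 0, 0, -0.001, -0.001, 0.731, 0.73, 0, 0, 0, -0.001, -0.002, 0.975, 0.73, 0, 0, 0, -0.001, -0.002, 0.975, 0.73]
[0, 0, 0, 0, 0, 0.119, 0.73, 0, 0, 0, 0, 0, 0.237, 0.73, 0, 0, 0, 0, 0, 0.237, 0.73, 0, 0, 0, 0, 0, 0.237, 0.73]
[0, 0, 0, 0, 0, 0, -0.32, 0, 0, 0, 0, 0, 0, -0.32, 0, 0, 0, 0, 0, 0, -0.32, 0, 0, 0, 0, 0, 0, -0.32, 0, 0, 0, 0, 0, 0, -0.32]
[0, 0, 0, 0, 0, -0.249, -0.32, 0, 0, 0, 0, 0, -0.497, -0.32, 0, 0, 0, 0, 0, -0.746, -0.32]
[0, 0, 0, 0, 0, -0.248, -0.32, 0, 0, 0, 0, 0, -0.497, -0.32, 0, 0, 0, 0, 0, -0.746, -0.32]
[0, 0, 0, 0, 0, -0.248, -0.32, 0, 0, 0, 0, 0, -0.497, -0.32, 0, 0, 0, 0, 0, -0.745, -0.32, 0, 0, 0, 0, 0, -0.745, -0.32]
[0, 0, 0, -0.242, 0.115, 0, -0.32, 0, 0, 0, -0.485, 0.229, 0, -0.32, 0, 0, 0, -0.727, 0.344, 0, -0.32]
[0, 0, 0, -0.242, 0.115, 0, -0.32, 0, 0, 0, -0.485, 0.229, 0, -0.32, 0, 0, 0, -0.727, 0.344, 0, -0.32]
[0, 0, 0, -0.242, 0.115, 0, -0.32, 0, 0, 0, -0.484, 0.23, 0, -0.32, 0, 0, 0, -0.727, 0.344, 0, -0.32, 0, 0, 0, -0.727, 0.344, 0, -0.32, 0, 0, 0, -0.727, 0.344, 0, -0.32]
[0, 0, 0, 0, 0, 0.175, -0.32, 0, 0, 0, 0, 0, 0.35, -0.32, 0, 0, 0, 0, 0, 0.525, -0.32, 0, 0, 0, 0, 0, 0.7, -0.32]
[0, 0, 0, 0, 0, 0.175, -0.32, 0, 0, 0, 0, 0, 0.35, -0.32, 0, 0, 0, 0, 0, 0.525, -0.32, 0, 0, 0, 0, 0, 0.7, -0.32, 0, 0, 0, 0, 0, 0.7, -0.32]
[0, 0, 0, 0, 0, 0.083, -0.32, 0, 0, 0, 0, 0, 0.167, -0.32, 0, 0, 0, 0, 0, 0.25, -0.32, 0, 0, 0, 0, 0, 0.25, -0.32, 0, 0, 0, 0, 0, 0.25, -0.32]
end [531.3 255.5 100.  104. ]
```

Emit:
{"fn": "arm_command", "kwargs": {"rows": [0,0,0,0,0,0.244,0.73,0,0,0,0,-0.001,0.487,0.73,0,0,0,-0.001,-0.001,0.731,0.73,0,0,0,-0.001,-0.002,0.975,0.73,0,0,0,-0.001,-0.002,0.975,0.73]}}

```text
t: 16.8
ee_pos: [380.7, 132.4, 70.2]
orientation: [0.383, -3.114, 0.001]
ft_force: [-0.3, 0.2, -0.5]
width: 76.0
grasp_force: 0.0
```

Emit:
{"fn": "arm_command", "kwargs": {"rows": [0,0,0,0,0,0.119,0.73,0,0,0,0,0,0.237,0.73,0,0,0,0,0,0.237,0.73,0,0,0,0,0,0.237,0.73]}}

```text
t: 17.2
ee_pos: [382.2, 133.0, 53.1]
orientation: [0.384, -3.118, 0.0]
ft_force: [-0.9, -0.5, 0.1]
width: 76.1
grasp_force: 0.0
```

Emit:
{"fn": "arm_command", "kwargs": {"rows": [0,0,0,0,0,0,-0.32,0,0,0,0,0,0,-0.32,0,0,0,0,0,0,-0.32,0,0,0,0,0,0,-0.32,0,0,0,0,0,0,-0.32]}}

```text
t: 17.7
ee_pos: [382.4, 133.2, 53.4]
orientation: [-0.384, 3.117, 0.0]
ft_force: [-2.1, 2.3, 5.4]
width: 57.7
grasp_force: 30.1
```

Emit:
{"fn": "arm_command", "kwargs": {"rows": [0,0,0,0,0,-0.249,-0.32,0,0,0,0,0,-0.497,-0.32,0,0,0,0,0,-0.746,-0.32]}}

```text
t: 18.0
ee_pos: [381.4, 132.7, 113.0]
orientation: [0.384, -3.117, 0.001]
ft_force: [-0.4, 0.3, -2.4]
width: 57.5
grasp_force: 30.1
```

Emit:
{"fn": "arm_command", "kwargs": {"rows": [0,0,0,0,0,-0.248,-0.32,0,0,0,0,0,-0.497,-0.32,0,0,0,0,0,-0.746,-0.32]}}

```text
t: 18.3
ee_pos: [381.5, 132.7, 172.9]
orientation: [0.384, -3.117, 0.001]
ft_force: [0.3, -0.5, -1.6]
width: 57.5
grasp_force: 30.1
```

Emit:
{"fn": "arm_command", "kwargs": {"rows": [0,0,0,0,0,-0.248,-0.32,0,0,0,0,0,-0.497,-0.32,0,0,0,0,0,-0.745,-0.32,0,0,0,0,0,-0.745,-0.32]}}

```text
t: 18.7
ee_pos: [383.3, 133.3, 233.7]
orientation: [-0.384, 3.114, 0.001]
ft_force: [-0.2, 0.2, -2.5]
width: 57.9
grasp_force: 30.1
```

Emit:
{"fn": "arm_command", "kwargs": {"rows": [0,0,0,-0.242,0.115,0,-0.32,0,0,0,-0.485,0.229,0,-0.32,0,0,0,-0.727,0.344,0,-0.32]}}

```text
t: 19.0
ee_pos: [431.6, 173.9, 230.6]
orientation: [0.384, -3.116, 0.001]
ft_force: [-0.4, -0.2, -2.5]
width: 57.5
grasp_force: 30.1
```

Emit:
{"fn": "arm_command", "kwargs": {"rows": [0,0,0,-0.242,0.115,0,-0.32,0,0,0,-0.485,0.229,0,-0.32,0,0,0,-0.727,0.344,0,-0.32]}}

```text
t: 19.3
ee_pos: [481.4, 214.7, 230.0]
orientation: [0.384, -3.116, 0.001]
ft_force: [-0.2, 0.2, -2.0]
width: 57.6
grasp_force: 30.1
```

Emit:
{"fn": "arm_command", "kwargs": {"rows": [0,0,0,-0.242,0.115,0,-0.32,0,0,0,-0.484,0.23,0,-0.32,0,0,0,-0.727,0.344,0,-0.32,0,0,0,-0.727,0.344,0,-0.32,0,0,0,-0.727,0.344,0,-0.32]}}

```text
t: 19.8
ee_pos: [530.2, 254.9, 230.1]
orientation: [0.384, -3.115, 0.002]
ft_force: [-0.8, -0.4, -1.7]
width: 57.8
grasp_force: 30.1
```

Emit:
{"fn": "arm_command", "kwargs": {"rows": [0,0,0,0,0,0.175,-0.32,0,0,0,0,0,0.35,-0.32,0,0,0,0,0,0.525,-0.32,0,0,0,0,0,0.7,-0.32]}}

```text
t: 20.2
ee_pos: [530.6, 254.9, 174.3]
orientation: [0.384, -3.117, 0.001]
ft_force: [-0.6, -1.2, -1.7]
width: 57.5
grasp_force: 30.1
```

Emit:
{"fn": "arm_command", "kwargs": {"rows": [0,0,0,0,0,0.175,-0.32,0,0,0,0,0,0.35,-0.32,0,0,0,0,0,0.525,-0.32,0,0,0,0,0,0.7,-0.32,0,0,0,0,0,0.7,-0.32]}}

```text
t: 20.7
ee_pos: [530.0, 254.8, 117.6]
orientation: [0.384, -3.114, 0.002]
ft_force: [-0.5, 0.3, -2.0]
width: 57.4
grasp_force: 30.1
```

Emit:
{"fn": "arm_command", "kwargs": {"rows": [0,0,0,0,0,0.083,-0.32,0,0,0,0,0,0.167,-0.32,0,0,0,0,0,0.25,-0.32,0,0,0,0,0,0.25,-0.32,0,0,0,0,0,0.25,-0.32]}}

```text
t: 21.2
ee_pos: [531.3, 255.4, 99.9]
orientation: [0.384, -3.118, 0.0]
ft_force: [1.0, 0.4, -2.0]
width: 57.1
grasp_force: 30.1
```

Emit:
{"fn": "arm_command", "kwargs": {"rows": [0,0,0,0,0,0.019,-0.32,0,0,0,0,0,0.019,-0.32,0,0,0,0,0,0.019,0.73,0,0,0,0,0,0.019,0.73,0,0,0,0,0,0.019,0.73]}}

```text
t: 21.7
ee_pos: [531.6, 255.5, 98.8]
orientation: [-0.384, 3.117, 0.0]
ft_force: [0.6, -0.7, -1.4]
width: 75.3
grasp_force: 0.0
```

```bash
echo '[531.3,255.5,98.5,104.0]'>cmd.json; python3 -c "
from h import *
plan([(531.3,255.5,215,104,76,25,1),(440,0,215,60,60,40),(427,-188,215,8.5,40,40,3)])"
```

```text
t 21.7 meas-cmd [0.3 0.  0.3] 0.04 w 75.3 f [ 0.6 -0.7 -1.4]
[0, 0, 0, 0, 0, -0.243, 0.73, 0, 0, 0, 0, 0, -0.485, 0.73, 0, 0, 0, 0, 0, -0.728, 0.73]
[0, 0, 0, 0, 0, -0.243, 0.73, 0, 0, 0, 0, 0, -0.485, 0.73, 0, 0, 0, 0, 0, -0.728, 0.73, 0, 0, 0, 0, 0, -0.728, 0.73]
[0, 0, 0.027, 0.209, -0.314, 0, 0.36, 0, 0, 0.054, 0.418, -0.627, 0, 0.36, 0, 0, 0.081, 0.627, -0.941, 0, 0.36]
[0, 0, 0.027, 0.123, -0.356, 0, 0.36, 0, 0, 0.054, 0.246, -0.712, 0, 0.36]
[0, 0, 0.027, 0.061, -0.372, 0, 0.36, 0, 0, 0.055, 0.123, -0.744, 0, 0.36]
[0, 0, 0.027, -0.004, -0.377, 0, 0.36, 0, 0, 0.054, -0.007, -0.753, 0, 0.36]
[0, 0, 0.032, -0.115, -0.235, 0, -0.09, 0, 0, 0.064, -0.229, -0.471, 0, -0.09, 0, 0, 0.096, -0.344, -0.706, 0, -0.09]
[0, 0, 0.032, -0.179, -0.191, 0, -0.09, 0, 0, 0.064, -0.359, -0.381, 0, -0.09, 0, 0, 0.095, -0.538, -0.572, 0, -0.09]
[0, 0, 0.032, -0.228, -0.13, 0, -0.09, 0, 0, 0.064, -0.455, -0.259, 0, -0.09, 0, 0, 0.096, -0.683, -0.389, 0, -0.09, 0, 0, 0.096, -0.683, -0.389, 0, -0.09, 0, 0, 0.096, -0.683, -0.389, 0, -0.09]
end [ 427.  -188.   215.     8.4]
```

Emit:
{"fn": "arm_command", "kwargs": {"rows": [0,0,0,0,0,-0.243,0.73,0,0,0,0,0,-0.485,0.73,0,0,0,0,0,-0.728,0.73]}}

```text
t: 22.0
ee_pos: [531.3, 255.4, 157.4]
orientation: [0.384, -3.118, 0.0]
ft_force: [-1.1, 0.0, -0.5]
width: 76.2
grasp_force: 0.0
```

Emit:
{"fn": "arm_command", "kwargs": {"rows": [0,0,0,0,0,-0.243,0.73,0,0,0,0,0,-0.485,0.73,0,0,0,0,0,-0.728,0.73,0,0,0,0,0,-0.728,0.73]}}

```text
t: 22.4
ee_pos: [533.0, 256.2, 217.8]
orientation: [-0.383, 3.113, 0.003]
ft_force: [1.0, -0.2, -0.2]
width: 76.3
grasp_force: 0.0
```

Emit:
{"fn": "arm_command", "kwargs": {"rows": [0,0,0.027,0.209,-0.314,0,0.36,0,0,0.054,0.418,-0.627,0,0.36,0,0,0.081,0.627,-0.941,0,0.36]}}

```text
t: 22.7
ee_pos: [499.9, 169.3, 213.8]
orientation: [-0.019, -3.14, 0.001]
ft_force: [1.2, -0.2, 0.2]
width: 60.1
grasp_force: 0.0
```

Emit:
{"fn": "arm_command", "kwargs": {"rows": [0,0,0.027,0.123,-0.356,0,0.36,0,0,0.054,0.246,-0.712,0,0.36]}}

```text
t: 22.9
ee_pos: [479.7, 112.3, 214.0]
orientation: [-0.286, -3.128, 0.001]
ft_force: [-0.0, -0.0, -0.1]
width: 59.8
grasp_force: 0.0
```

Emit:
{"fn": "arm_command", "kwargs": {"rows": [0,0,0.027,0.061,-0.372,0,0.36,0,0,0.055,0.123,-0.744,0,0.36]}}

```text
t: 23.1
ee_pos: [459.4, 55.6, 214.1]
orientation: [-0.555, -3.091, 0.0]
ft_force: [0.4, -0.3, -0.1]
width: 59.8
grasp_force: 0.0
```

Emit:
{"fn": "arm_command", "kwargs": {"rows": [0,0,0.027,-0.004,-0.377,0,0.36,0,0,0.054,-0.007,-0.753,0,0.36]}}

```text
t: 23.3
ee_pos: [439.2, -1.1, 214.1]
orientation: [-0.815, -3.033, 0.0]
ft_force: [-0.1, 0.7, 0.0]
width: 59.8
grasp_force: 0.0
```

Emit:
{"fn": "arm_command", "kwargs": {"rows": [0,0,0.032,-0.115,-0.235,0,-0.09,0,0,0.064,-0.229,-0.471,0,-0.09,0,0,0.096,-0.344,-0.706,0,-0.09]}}

```text
t: 23.6
ee_pos: [435.3, -63.7, 214.2]
orientation: [-1.263, -2.876, 0.0]
ft_force: [-0.2, -0.3, -0.6]
width: 41.4
grasp_force: 0.0
```

Emit:
{"fn": "arm_command", "kwargs": {"rows": [0,0,0.032,-0.179,-0.191,0,-0.09,0,0,0.064,-0.359,-0.381,0,-0.09,0,0,0.095,-0.538,-0.572,0,-0.09]}}

```text
t: 23.9
ee_pos: [431.1, -126.2, 214.1]
orientation: [-1.676, -2.656, 0.0]
ft_force: [1.4, 0.3, -0.4]
width: 39.7
grasp_force: 0.0
```

Emit:
{"fn": "arm_command", "kwargs": {"rows": [0,0,0.032,-0.228,-0.13,0,-0.09,0,0,0.064,-0.455,-0.259,0,-0.09,0,0,0.096,-0.683,-0.389,0,-0.09,0,0,0.096,-0.683,-0.389,0,-0.09,0,0,0.096,-0.683,-0.389,0,-0.09]}}

```text
t: 24.4
ee_pos: [426.8, -188.0, 214.2]
orientation: [-2.05, -2.379, 0.0]
ft_force: [0.2, -0.4, -0.3]
width: 39.7
grasp_force: 0.0
```

Emit:
{"fn": "arm_command", "kwargs": {"rows": [0,0,0,0,0,0,-0.09,0,0,0,0,0,0,-0.09,0,0,0,0,0,0,-0.09,0,0,0,0,0,0,-0.09]}}

```text
t: 24.8
ee_pos: [427.5, -187.8, 215.0]
orientation: [2.05, 2.38, 0.0]
ft_force: [0.2, -0.3, -0.1]
width: 39.5
grasp_force: 0.0
```

```bash
cat > rack.py <<'E'
from h import *
def rect(q): return [np.round(x,1) for x in cv2.minAreaRect(q[:,:2].astype(np.float32))]
def rackm():
    a=look('wrist','r.png'); P=cloud(a); Z=P[...,2]
    near=np.hypot(P[...,0]-427,P[...,1]+188)<40
    q=P[near&(Z>72)&(Z<96)]; print('grip',len(q),rect(q))
    far=np.hypot(P[...,0]-427,P[...,1]+188)<140
    q=P[far&(Z>93)&(Z<101.5)]; print('walls',len(q),rect(q))
    k,l,s,c=cv2.connectedComponentsWithStats((far&(Z>106)&(Z<116)).astype(np.uint8))
    for i in range(1,k):
        if s[i,4]>15: q=P[l==i]; print('key',s[i].tolist(),np.round(q.mean(0),1),rect(q))
E
python3 -c "
from rack import *
rackm(); plan([])"
```

```text
grip 217 [array([ 427.8, -187.4]), array([10., 24.]), np.float64(8.3)]
walls 3804 [array([ 427.9, -188.3]), array([140.3, 195.1]), np.float64(8.5)]
key [245, 83, 30, 8, 221] [414.1 -95.5 110.6] [array([414. , -95.4]), array([27.4,  6.5]), np.float64(8.3)]
key [254, 262, 12, 8, 75] [ 441.6 -279.4  110. ] [array([ 441.7, -280.1]), array([12. ,  8.1]), np.float64(16.1)]
t 24.9 meas-cmd [0.5 0.2 0. ] 0.09 w 39.9 f [ 0.2 -0.4  0.1]
end [ 427.  -188.   215.     8.4]
```

View pics/r.png

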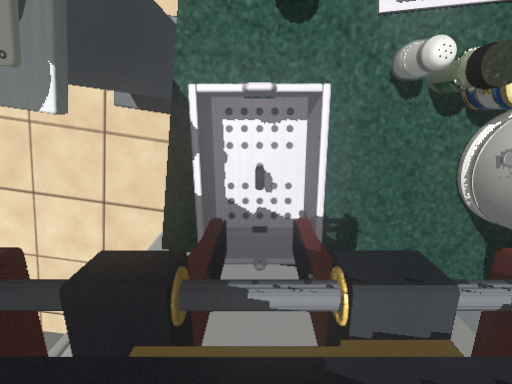

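The wrist view shows the wide key at the rack's +y end (260,88), about 27 mm wide against 12 mm at the other end. The rack's x axis is therefore at 98.4°, and it must turn −84.5°. Next I'll grip it.

```bash
python3 -c "
from h import *
plan([(427.9,-188,70,8.4,40,20,1),(427.9,-188,46,8.4,40,10,2),(427.9,-188,46,8.4,0,10,4),(427.9,-188,76,8.4,0,8,1)])"
```

```text
t 24.9 meas-cmd [0.5 0.2 0. ] 0.09 w 39.9 f [ 0.2 -0.4  0.1]
[0, 0, 0, 0, 0.001, 0.227, -0.09, 0, 0, 0, 0, 0.003, 0.453, -0.09, 0, 0, 0, 0, 0.004, 0.68, -0.09, 0, 0, 0, -0.001, 0.006, 0.906, -0.09]
[0, 0, 0, 0, 0.001, 0.227, -0.09, 0, 0, 0, 0, 0.003, 0.453, -0.09, 0, 0, 0, 0, 0.004, 0.68, -0.09, 0, 0, 0, 0, 0.005, 0.906, -0.09, 0, 0, 0, 0, 0.005, 0.906, -0.09]
[0, 0, 0, 0, 0, 0.1, -0.09, 0, 0, 0, 0, 0, 0.2, -0.09, 0, 0, 0, 0, 0, 0.3, -0.09, 0, 0, 0, 0, 0, 0.3, -0.09, 0, 0, 0, 0, 0, 0.3, -0.09]
[0, 0, 0, 0, 0, 0, -1.0, 0, 0, 0, 0, 0, 0, -1.0, 0, 0, 0, 0, 0, 0, -1.0, 0, 0, 0, 0, 0, 0, -1.0, 0, 0, 0, 0, 0, 0, -1.0]
[0, 0, 0, 0, 0, -0.094, -1.0, 0, 0, 0, 0, 0, -0.187, -1.0, 0, 0, 0, 0, 0, -0.281, -1.0, 0, 0, 0, 0, 0, -0.375, -1.0, 0, 0, 0, 0, 0, -0.375, -1.0]
end [ 427.9 -188.    76.     8.4]
```

Emit:
{"fn": "arm_command", "kwargs": {"rows": [0,0,0,0,0.001,0.227,-0.09,0,0,0,0,0.003,0.453,-0.09,0,0,0,0,0.004,0.68,-0.09,0,0,0,-0.001,0.006,0.906,-0.09]}}

```text
t: 25.25
ee_pos: [428.0, -188.2, 141.9]
orientation: [2.051, 2.379, 0.0]
ft_force: [-0.3, 0.3, -0.6]
width: 40.0
grasp_force: 0.0
```

Emit:
{"fn": "arm_command", "kwargs": {"rows": [0,0,0,0,0.001,0.227,-0.09,0,0,0,0,0.003,0.453,-0.09,0,0,0,0,0.004,0.68,-0.09,0,0,0,0,0.005,0.906,-0.09,0,0,0,0,0.005,0.906,-0.09]}}

```text
t: 25.75
ee_pos: [426.9, -187.4, 68.3]
orientation: [-2.049, -2.377, 0.002]
ft_force: [-0.1, -0.7, 0.1]
width: 40.2
grasp_force: 0.0
```

Emit:
{"fn": "arm_command", "kwargs": {"rows": [0,0,0,0,0,0.1,-0.09,0,0,0,0,0,0.2,-0.09,0,0,0,0,0,0.3,-0.09,0,0,0,0,0,0.3,-0.09,0,0,0,0,0,0.3,-0.09]}}

```text
t: 26.25
ee_pos: [428.2, -188.1, 46.0]
orientation: [-2.051, -2.379, 0.0]
ft_force: [-0.2, 0.8, 0.1]
width: 39.8
grasp_force: 0.0
```

Emit:
{"fn": "arm_command", "kwargs": {"rows": [0,0,0,0,0,0,-1,0,0,0,0,0,0,-1,0,0,0,0,0,0,-1,0,0,0,0,0,0,-1,0,0,0,0,0,0,-1]}}

```text
t: 26.75
ee_pos: [428.2, -188.2, 46.1]
orientation: [2.051, 2.379, -0.0]
ft_force: [-0.3, 0.4, 2.5]
width: 9.7
grasp_force: 30.0
```

Emit:
{"fn": "arm_command", "kwargs": {"rows": [0,0,0,0,0,0,-1]}}

```text
t: 26.85
ee_pos: [428.3, -188.2, 46.2]
orientation: [2.051, 2.379, -0.0]
ft_force: [-1.0, -0.9, 4.3]
width: 9.6
grasp_force: 30.0
```

Emit:
{"fn": "arm_command", "kwargs": {"rows": [0,0,0,0,0,-0.094,-1,0,0,0,0,0,-0.187,-1,0,0,0,0,0,-0.281,-1,0,0,0,0,0,-0.375,-1,0,0,0,0,0,-0.375,-1]}}

```text
t: 27.35
ee_pos: [429.0, -188.5, 77.2]
orientation: [2.05, 2.378, 0.001]
ft_force: [1.0, 0.0, -3.1]
width: 10.0
grasp_force: 30.0
```

```bash
python3 -c "
from h import *
plan([(427.9,-188,226,8.4,0,20,1),(440,0,226,-30,0,22),(579.8,267.5,226,-76.1,0,22,4)])"
```

```text
t 27.4 meas-cmd [ 1.1 -0.5  1.2] 0.05 w 10.0 f [ 1.   0.  -3.1]
[0, 0, 0, 0, 0, -0.234, -1.0, 0, 0, 0, 0, 0, -0.469, -1.0, 0, 0, 0, 0, 0, -0.703, -1.0, 0, 0, 0, 0, 0, -0.937, -1.0]
[0, 0, 0, 0, 0, -0.234, -1.0, 0, 0, 0, 0, 0, -0.469, -1.0, 0, 0, 0, 0, 0, -0.703, -1.0, 0, 0, 0, 0, 0, -0.938, -1.0, 0, 0, 0, 0, 0, -0.938, -1.0]
[0, 0, 0.024, 0.256, 0.055, 0, -1.0, 0, 0, 0.047, 0.512, 0.11, 0, -1.0, 0, 0, 0.071, 0.767, 0.165, 0, -1.0]
[0, 0, 0.024, 0.262, -0.003, 0, -1.0, 0, 0, 0.047, 0.523, -0.006, 0, -1.0, 0, 0, 0.071, 0.785, -0.009, 0, -1.0]
[0, 0, 0.024, 0.255, -0.061, 0, -1.0, 0, 0, 0.048, 0.509, -0.122, 0, -1.0, 0, 0, 0.071, 0.764, -0.183, 0, -1.0]
[0, 0, 0.016, 0.236, -0.01, 0, -1.0, 0, 0, 0.032, 0.471, -0.019, 0, -1.0, 0, 0, 0.048, 0.707, -0.029, 0, -1.0, 0, 0, 0.064, 0.942, -0.038, 0, -1.0]
[0, 0, 0.016, 0.229, -0.056, 0, -1.0, 0, 0, 0.032, 0.458, -0.113, 0, -1.0, 0, 0, 0.048, 0.687, -0.169, 0, -1.0, 0, 0, 0.064, 0.916, -0.226, 0, -1.0]
[0, 0, 0.016, 0.213, -0.101, 0, -1.0, 0, 0, 0.032, 0.426, -0.202, 0, -1.0, 0, 0, 0.048, 0.639, -0.303, 0, -1.0, 0, 0, 0.064, 0.852, -0.404, 0, -1.0]
[0, 0, 0.016, 0.189, -0.142, 0, -1.0, 0, 0, 0.032, 0.377, -0.283, 0, -1.0, 0, 0, 0.048, 0.566, -0.425, 0, -1.0, 0, 0, 0.065, 0.754, -0.566, 0, -1.0, 0, 0, 0.065, 0.754, -0.566, 0, -1.0]
end [579.8 267.5 226.  -76.2]
```

Emit:
{"fn": "arm_command", "kwargs": {"rows": [0,0,0,0,0,-0.234,-1,0,0,0,0,0,-0.469,-1,0,0,0,0,0,-0.703,-1,0,0,0,0,0,-0.937,-1]}}

```text
t: 27.75
ee_pos: [427.9, -188.0, 151.6]
orientation: [-2.051, -2.379, 0.0]
ft_force: [0.4, -0.3, -2.7]
width: 9.8
grasp_force: 30.0
```

Emit:
{"fn": "arm_command", "kwargs": {"rows": [0,0,0,0,0,-0.234,-1,0,0,0,0,0,-0.469,-1,0,0,0,0,0,-0.703,-1,0,0,0,0,0,-0.938,-1,0,0,0,0,0,-0.938,-1]}}

```text
t: 28.25
ee_pos: [429.5, -188.7, 228.0]
orientation: [2.049, 2.376, 0.002]
ft_force: [0.1, -1.2, -3.6]
width: 9.9
grasp_force: 30.0
```

Emit:
{"fn": "arm_command", "kwargs": {"rows": [0,0,0.024,0.256,0.055,0,-1,0,0,0.047,0.512,0.11,0,-1,0,0,0.071,0.767,0.165,0,-1]}}

```text
t: 28.55
ee_pos: [431.5, -124.7, 224.8]
orientation: [-2.306, -2.131, 0.001]
ft_force: [1.3, 1.0, -3.1]
width: 9.7
grasp_force: 30.0
```

Emit:
{"fn": "arm_command", "kwargs": {"rows": [0,0,0.024,0.262,-0.003,0,-1,0,0,0.047,0.523,-0.006,0,-1,0,0,0.071,0.785,-0.009,0,-1]}}

```text
t: 28.85
ee_pos: [435.5, -61.9, 224.8]
orientation: [-2.529, -1.862, 0.002]
ft_force: [-0.3, -0.7, -4.0]
width: 9.6
grasp_force: 30.0
```

Emit:
{"fn": "arm_command", "kwargs": {"rows": [0,0,0.024,0.255,-0.061,0,-1,0,0,0.048,0.509,-0.122,0,-1,0,0,0.071,0.764,-0.183,0,-1]}}

```text
t: 29.15
ee_pos: [439.5, 0.7, 224.8]
orientation: [-2.721, -1.569, 0.002]
ft_force: [0.8, -1.0, -3.4]
width: 9.8
grasp_force: 30.0
```

Emit:
{"fn": "arm_command", "kwargs": {"rows": [0,0,0.016,0.236,-0.01,0,-1,0,0,0.032,0.471,-0.019,0,-1,0,0,0.048,0.707,-0.029,0,-1,0,0,0.064,0.942,-0.038,0,-1]}}

```text
t: 29.55
ee_pos: [474.7, 67.4, 224.7]
orientation: [-2.864, -1.29, 0.003]
ft_force: [0.5, 0.1, -3.3]
width: 9.9
grasp_force: 30.0
```

Emit:
{"fn": "arm_command", "kwargs": {"rows": [0,0,0.016,0.229,-0.056,0,-1,0,0,0.032,0.458,-0.113,0,-1,0,0,0.048,0.687,-0.169,0,-1,0,0,0.064,0.916,-0.226,0,-1]}}

```text
t: 29.95
ee_pos: [509.6, 134.2, 224.5]
orientation: [-2.979, -0.996, 0.003]
ft_force: [-0.5, -0.1, -2.5]
width: 10.1
grasp_force: 30.0
```

Emit:
{"fn": "arm_command", "kwargs": {"rows": [0,0,0.016,0.213,-0.101,0,-1,0,0,0.032,0.426,-0.202,0,-1,0,0,0.048,0.639,-0.303,0,-1,0,0,0.064,0.852,-0.404,0,-1]}}

```text
t: 30.35
ee_pos: [544.5, 201.0, 224.3]
orientation: [3.064, 0.692, -0.003]
ft_force: [0.3, 1.0, -3.8]
width: 10.2
grasp_force: 30.0
```

Emit:
{"fn": "arm_command", "kwargs": {"rows": [0,0,0.016,0.189,-0.142,0,-1,0,0,0.032,0.377,-0.283,0,-1,0,0,0.048,0.566,-0.425,0,-1,0,0,0.065,0.754,-0.566,0,-1,0,0,0.065,0.754,-0.566,0,-1]}}

```text
t: 30.85
ee_pos: [580.0, 268.9, 224.2]
orientation: [-3.118, -0.38, 0.002]
ft_force: [-0.5, -0.8, -3.3]
width: 9.9
grasp_force: 30.0
```

Emit:
{"fn": "arm_command", "kwargs": {"rows": [0,0,0,0,0,0,-1,0,0,0,0,0,0,-1,0,0,0,0,0,0,-1,0,0,0,0,0,0,-1,0,0,0,0,0,0,-1]}}

```text
t: 31.35
ee_pos: [579.7, 267.1, 226.1]
orientation: [-3.119, -0.379, -0.0]
ft_force: [0.5, 0.1, -3.0]
width: 9.8
grasp_force: 30.0
```

```bash
cat > seat.py <<'E'
from rack import *
def seat(zw,fn,cx=579.8,cy=267.5):
    """measure top rim of the upper part held near the steamer, rim height about zw"""
    a=look('wrist',fn); P=cloud(a); Z=P[...,2]
    far=np.hypot(P[...,0]-cx,P[...,1]-cy)<140
    q=P[far&(abs(Z-zw)<5)]; print('rim',len(q),rect(q),np.round(np.median(q[:,2]),1))
    A=np.c_[q[:,:2]-[cx,cy],np.ones(len(q))]; print('tilt slopes,height',np.round(np.linalg.lstsq(A,q[:,2],rcond=None)[0],4))
    k,l,s,c=cv2.connectedComponentsWithStats((far&(Z>zw+8)&(Z<zw+18)).astype(np.uint8))
    for i in range(1,k):
        if s[i,4]>15: q=P[l==i]; print('key',s[i].tolist(),np.round(q.mean(0),1),rect(q))
E
python3 -c "
from seat import *
seat(226-46+98,'m1.png'); 
v=look('top','m1t.png');P=cloud(v);Z=P[...,2];q=P[(abs(Z-278)<6)&(np.hypot(P[...,0]-580,P[...,1]-267)<135)];print('top rim',len(q),rect(q))
plan([(579.8,267.5,206,-76.1,0,10,2)])"
```

```text
rim 14576 [array([622.8, 276.6]), array([109.4, 140.1]), np.float64(13.9)] 277.5
tilt slopes,height [4.000000e-03 5.000000e-04 2.770077e+02]
key [222, 37, 75, 25, 1616] [671.6 288.5 290.6] [array([672. , 288.7]), array([ 8.1, 28.4]), np.float64(13.7)]
key [226, 247, 24, 17, 146] [588.6 276.3 290.2] [array([587.4, 276.4]), array([12.9,  5.3]), np.float64(67.2)]
key [271, 247, 23, 15, 141] [592.6 260.5 290.3] [array([593.5, 258.9]), array([ 2.6, 10.6]), np.float64(26.3)]
top rim 207 [array([593.2, 212.6]), array([196.1,  37.3]), np.float64(16.8)]
t 31.4 meas-cmd [ 0.  -0.2  0.1] 0.04 w 9.6 f [ 0.2  0.8 -2.5]
[0, 0, 0, 0, 0, 0.083, -1.0, 0, 0, 0, 0, 0, 0.167, -1.0, 0, 0, 0, 0, 0, 0.25, -1.0, 0, 0, 0, 0, 0, 0.25, -1.0, 0, 0, 0, 0, 0, 0.25, -1.0]
end [579.8 267.5 206.  -76.2]
```

The held rack is level, at yaw 13.9°, and within about 1.5 mm sideways. I'll split that difference and lower it while watching the force.

Emit:
{"fn": "arm_command", "kwargs": {"rows": [0,0,0,0,-0.003,0.083,-1,0,0,0,0,-0.006,0.167,-1,0,0,0,0,-0.01,0.25,-1,0,0,0,0,-0.01,0.25,-1,0,0,0,0,-0.01,0.25,-1]}}

```text
t: 31.95
ee_pos: [579.4, 268.2, 205.5]
orientation: [3.118, 0.379, -0.001]
ft_force: [0.7, -1.2, -3.8]
width: 10.1
grasp_force: 30.0
```

Emit:
{"fn": "arm_command", "kwargs": {"rows": [0,0,0,0,0,0.04,-1,0,0,0,0,0,0.08,-1,0,0,0,0,0,0.12,-1,0,0,0,0,0,0.12,-1,0,0,0,0,0,0.12,-1]}}

```text
t: 32.45
ee_pos: [579.5, 268.2, 196.3]
orientation: [3.119, 0.379, -0.0]
ft_force: [0.7, 0.7, -3.4]
width: 9.8
grasp_force: 30.0
```

Emit:
{"fn": "arm_command", "kwargs": {"rows": [0,0,0,0,0,0.025,-1,0,0,0,0,0,0.05,-1,0,0,0,0,0,0.075,-1,0,0,0,0,0,0.075,-1,0,0,0,0,0,0.075,-1]}}

```text
t: 32.95
ee_pos: [579.6, 268.2, 190.3]
orientation: [3.119, 0.379, -0.0]
ft_force: [0.2, 0.7, -2.7]
width: 10.0
grasp_force: 30.0
```

Emit:
{"fn": "arm_command", "kwargs": {"rows": [0,0,0,0,0,0.02,-1,0,0,0,0,0,0.04,-1,0,0,0,0,0,0.06,-1,0,0,0,0,0,0.06,-1,0,0,0,0,0,0.06,-1]}}

```text
t: 33.45
ee_pos: [579.6, 268.2, 185.5]
orientation: [3.119, 0.379, -0.0]
ft_force: [-0.7, 0.2, -3.2]
width: 9.7
grasp_force: 30.0
```

Emit:
{"fn": "arm_command", "kwargs": {"rows": [0,0,0,0,0,0.01,-1,0,0,0,0,0,0.02,-1,0,0,0,0,0,0.02,-1,0,0,0,0,0,0.02,-1]}}

```text
t: 33.85
ee_pos: [579.8, 268.3, 184.2]
orientation: [-3.118, -0.379, -0.001]
ft_force: [0.1, 0.2, -0.6]
width: 9.8
grasp_force: 30.0
```

Emit:
{"fn": "arm_command", "kwargs": {"rows": [0,0,0,0,0,0,0,0,0,0,0,0,0,0,0,0,0,0,0,0,0,0,0,0,0,0,0,0]}}

```text
t: 34.25
ee_pos: [579.7, 268.3, 184.2]
orientation: [-3.119, -0.379, -0.001]
ft_force: [0.8, -0.1, -0.2]
width: 38.5
grasp_force: 0.0
```

Emit:
{"fn": "arm_command", "kwargs": {"rows": [0,0,0,0,0,-0.25,0,0,0,0,0,0,-0.5,0,0,0,0,0,0,-0.75,0,0,0,0,0,0,-1,0,0,0,0,0,0,-1,0]}}

```text
t: 34.75
ee_pos: [581.2, 268.9, 267.1]
orientation: [-3.117, -0.379, -0.008]
ft_force: [0.1, -0.4, -0.1]
width: 43.9
grasp_force: 0.0
```

Emit:
{"fn": "arm_command", "kwargs": {"rows": [0,0,0,0,0,-0.25,0.73,0,0,0,0,0,-0.5,0.73,0,0,0,0,0,-0.5,0.73,0,0,0,0,0,-0.5,0.73,0,0,0,0,0,-0.5,0.73]}}

```text
t: 35.25
ee_pos: [578.9, 267.8, 302.1]
orientation: [3.118, 0.379, -0.004]
ft_force: [-0.5, -0.4, -0.1]
width: 75.1
grasp_force: 0.0
```

```bash
echo '[579.6,268.2,304,-76.1]'>cmd.json; python3 -c "
from seat import *
seat(236,'m2.png')
plan([(480,190,304,0,76,40),(420,120,290,70,76,40),(425.7,43.4,120,104,76,35,3)])"
```

```text
rim 4372 [array([586. , 268.5]), array([185.1, 140.7]), np.float64(13.9)] 235.5
tilt slopes,height [4.100000e-03 7.000000e-04 2.351148e+02]
key [241, 74, 37, 12, 377] [671.9 289.7 248.8] [array([671.9, 289.7]), array([ 7.8, 27.9]), np.float64(13.9)]
t 35.3 meas-cmd [-0.7 -0.3 -1.8] -0.03 w 75.7 f [ 0.2  0.2 -0.7]
[0, 0, -0.042, -0.144, 0.065, 0, 0.73, 0, 0, -0.085, -0.289, 0.13, 0, 0.73, 0, 0, -0.127, -0.433, 0.195, 0, 0.73, 0, 0, -0.169, -0.577, 0.26, 0, 0.73, 0, 0, -0.211, -0.722, 0.325, 0, 0.73]
[0, 0, -0.042, -0.154, -0.038, 0, 0.73, 0, 0, -0.085, -0.307, -0.075, 0, 0.73, 0, 0, -0.127, -0.461, -0.113, 0, 0.73, 0, 0, -0.169, -0.615, -0.15, 0, 0.73, 0, 0, -0.212, -0.768, -0.188, 0, 0.73]
[0, 0, -0.039, -0.087, -0.075, 0.018, 0.73, 0, 0, -0.078, -0.175, -0.15, 0.035, 0.73, 0, 0, -0.117, -0.262, -0.225, 0.053, 0.73, 0, 0, -0.155, -0.35, -0.3, 0.07, 0.73, 0, 0, -0.194, -0.437, -0.375, 0.087, 0.73]
[0, 0, -0.039, -0.029, -0.112, 0.018, 0.73, 0, 0, -0.078, -0.058, -0.224, 0.035, 0.73, 0, 0, -0.117, -0.086, -0.335, 0.053, 0.73, 0, 0, -0.156, -0.115, -0.447, 0.07, 0.73, 0, 0, -0.195, -0.144, -0.559, 0.088, 0.73]
[0, 0, -0.031, -0.066, -0.146, 0.354, 0.73, 0, 0, -0.063, -0.131, -0.292, 0.708, 0.73]
[0, 0, -0.031, -0.036, -0.156, 0.354, 0.73, 0, 0, -0.063, -0.071, -0.312, 0.709, 0.73]
[0, 0, -0.031, -0.004, -0.16, 0.354, 0.73, 0, 0, -0.063, -0.009, -0.32, 0.708, 0.73, 0, 0, -0.063, -0.009, -0.32, 0.708, 0.73, 0, 0, -0.063, -0.009, -0.32, 0.708, 0.73, 0, 0, -0.063, -0.009, -0.32, 0.708, 0.73]
end [425.7  43.4 120.  104.1]
```

The second tier is seated: its rim is at 235.5 (expected 236), level, at yaw 13.9°. A pinch at −76° is equivalent to one at 104°, so no re-rotation is needed. Honey jar B is next.

```bash
echo '[579.6,268.2,304,-76.1]'>cmd.json; python3 -c "
from h import *
plan([(425.7,43.4,300,-76.1,72,45,1),(425.7,43.4,75,-76.1,72,30,2),(425.7,43.4,51,-76.1,72,12,3),(425.7,43.4,51,-76.1,28,12,4),(425.7,43.4,318,-76.1,28,25,1)])"
```

```text
t 35.3 meas-cmd [-0.7 -0.3 -1.8] -0.03 w 75.7 f [ 0.2  0.2 -0.7]
[0, 0, 0, -0.282, 0.252, 0.006, 0.64, 0, 0, 0, -0.565, 0.503, 0.011, 0.64, 0, 0, 0, -0.847, 0.755, 0.017, 0.64]
[0, 0, 0, -0.283, 0.252, 0.005, 0.64, 0, 0, 0, -0.565, 0.504, 0.011, 0.64, 0, 0, 0, -0.848, 0.755, 0.016, 0.64]
[0, 0, 0, -0.282, 0.252, 0.006, 0.64, 0, 0, 0, -0.565, 0.504, 0.011, 0.64, 0, 0, 0, -0.847, 0.756, 0.017, 0.64, 0, 0, 0, -0.847, 0.756, 0.017, 0.64]
[0, 0, 0, 0, 0, 0.312, 0.64, 0, 0, 0, 0, 0, 0.625, 0.64, 0, 0, 0, 0, 0, 0.938, 0.64]
[0, 0, 0, 0, 0, 0.312, 0.64, 0, 0, 0, 0, 0, 0.625, 0.64, 0, 0, 0, 0, 0, 0.937, 0.64]
[0, 0, 0, 0, 0, 0.312, 0.64, 0, 0, 0, 0, 0, 0.625, 0.64, 0, 0, 0, 0, 0, 0.938, 0.64, 0, 0, 0, 0, 0, 0.938, 0.64, 0, 0, 0, 0, 0, 0.938, 0.64]
[0, 0, 0, 0, 0, 0.15, 0.64, 0, 0, 0, 0, 0, 0.3, 0.64, 0, 0, 0, 0, 0, 0.3, 0.64, 0, 0, 0, 0, 0, 0.3, 0.64, 0, 0, 0, 0, 0, 0.3, 0.64]
[0, 0, 0, 0, 0, 0, -0.36, 0, 0, 0, 0, 0, 0, -0.36, 0, 0, 0, 0, 0, 0, -0.36, 0, 0, 0, 0, 0, 0, -0.36, 0, 0, 0, 0, 0, 0, -0.36]
[0, 0, 0, 0, 0, -0.278, -0.36, 0, 0, 0, 0, 0, -0.556, -0.36, 0, 0, 0, 0, 0, -0.834, -0.36]
[0, 0, 0, 0, 0, -0.278, -0.36, 0, 0, 0, 0, 0, -0.556, -0.36, 0, 0, 0, 0, 0, -0.835, -0.36]
[0, 0, 0, 0, 0, -0.278, -0.36, 0, 0, 0, 0, 0, -0.556, -0.36, 0, 0, 0, 0, 0, -0.834, -0.36]
[0, 0, 0, 0, 0, -0.278, -0.36, 0, 0, 0, 0, 0, -0.557, -0.36, 0, 0, 0, 0, 0, -0.835, -0.36, 0, 0, 0, 0, 0, -0.835, -0.36]
end [425.7  43.4 318.  -76.1]
```

Emit:
{"fn": "arm_command", "kwargs": {"rows": [0,0,0,-0.282,0.252,0.006,0.64,0,0,0,-0.565,0.503,0.011,0.64,0,0,0,-0.847,0.755,0.017,0.64]}}

```text
t: 35.6
ee_pos: [527.1, 192.5, 301.2]
orientation: [3.118, 0.38, -0.003]
ft_force: [0.4, -0.3, 0.8]
width: 72.2
grasp_force: 0.0
```

Emit:
{"fn": "arm_command", "kwargs": {"rows": [0,0,0,-0.283,0.252,0.005,0.64,0,0,0,-0.565,0.504,0.011,0.64,0,0,0,-0.848,0.755,0.016,0.64]}}

```text
t: 35.9
ee_pos: [475.6, 117.4, 300.3]
orientation: [3.118, 0.379, -0.002]
ft_force: [0.2, 0.4, 0.4]
width: 72.3
grasp_force: 0.0
```

Emit:
{"fn": "arm_command", "kwargs": {"rows": [0,0,0,-0.282,0.252,0.006,0.64,0,0,0,-0.565,0.504,0.011,0.64,0,0,0,-0.847,0.756,0.017,0.64,0,0,0,-0.847,0.756,0.017,0.64]}}

```text
t: 36.3
ee_pos: [423.3, 41.6, 299.1]
orientation: [3.119, 0.376, -0.004]
ft_force: [-0.3, -0.3, 0.3]
width: 72.2
grasp_force: 0.0
```

Emit:
{"fn": "arm_command", "kwargs": {"rows": [0,0,0,0,0,0.312,0.64,0,0,0,0,0,0.625,0.64,0,0,0,0,0,0.938,0.64]}}

```text
t: 36.6
ee_pos: [426.0, 43.9, 223.8]
orientation: [-3.118, -0.379, -0.001]
ft_force: [0.1, -0.1, -0.7]
width: 72.0
grasp_force: 0.0
```

Emit:
{"fn": "arm_command", "kwargs": {"rows": [0,0,0,0,0,0.312,0.64,0,0,0,0,0,0.625,0.64,0,0,0,0,0,0.937,0.64]}}

```text
t: 36.9
ee_pos: [425.8, 44.0, 148.5]
orientation: [-3.118, -0.379, 0.0]
ft_force: [-0.4, -0.1, 0.8]
width: 72.3
grasp_force: 0.0
```

Emit:
{"fn": "arm_command", "kwargs": {"rows": [0,0,0,0,0,0.312,0.64,0,0,0,0,0,0.625,0.64,0,0,0,0,0,0.938,0.64,0,0,0,0,0,0.938,0.64,0,0,0,0,0,0.938,0.64]}}

```text
t: 37.4
ee_pos: [425.5, 43.8, 74.6]
orientation: [-3.118, -0.38, 0.003]
ft_force: [0.7, 0.4, 1.1]
width: 72.2
grasp_force: 0.0
```

Emit:
{"fn": "arm_command", "kwargs": {"rows": [0,0,0,0,0,0.15,0.64,0,0,0,0,0,0.3,0.64,0,0,0,0,0,0.3,0.64,0,0,0,0,0,0.3,0.64,0,0,0,0,0,0.3,0.64]}}

```text
t: 37.9
ee_pos: [426.5, 43.6, 52.0]
orientation: [3.119, 0.379, 0.003]
ft_force: [-0.6, 0.4, -0.2]
width: 71.6
grasp_force: 0.0
```

Emit:
{"fn": "arm_command", "kwargs": {"rows": [0,0,0,0,0,0,-0.36,0,0,0,0,0,0,-0.36,0,0,0,0,0,0,-0.36,0,0,0,0,0,0,-0.36,0,0,0,0,0,0,-0.36]}}

```text
t: 38.4
ee_pos: [425.9, 43.5, 51.2]
orientation: [3.119, 0.379, 0.001]
ft_force: [-1.2, 0.8, 6.2]
width: 52.5
grasp_force: 30.0
```

Emit:
{"fn": "arm_command", "kwargs": {"rows": [0,0,0,0,0,-0.278,-0.36,0,0,0,0,0,-0.556,-0.36,0,0,0,0,0,-0.834,-0.36]}}

```text
t: 38.7
ee_pos: [424.9, 43.4, 117.9]
orientation: [-3.119, -0.379, 0.003]
ft_force: [0.3, -0.3, -2.2]
width: 52.4
grasp_force: 30.0
```

Emit:
{"fn": "arm_command", "kwargs": {"rows": [0,0,0,0,0,-0.278,-0.36,0,0,0,0,0,-0.556,-0.36,0,0,0,0,0,-0.835,-0.36]}}

```text
t: 39.0
ee_pos: [425.0, 43.4, 185.0]
orientation: [3.119, 0.379, -0.002]
ft_force: [0.4, -0.5, -2.0]
width: 52.3
grasp_force: 30.0
```

Emit:
{"fn": "arm_command", "kwargs": {"rows": [0,0,0,0,0,-0.278,-0.36,0,0,0,0,0,-0.556,-0.36,0,0,0,0,0,-0.834,-0.36]}}

```text
t: 39.3
ee_pos: [424.9, 43.4, 251.6]
orientation: [3.119, 0.379, -0.002]
ft_force: [-0.0, 0.1, -1.7]
width: 52.5
grasp_force: 30.0
```

Emit:
{"fn": "arm_command", "kwargs": {"rows": [0,0,0,0,0,-0.278,-0.36,0,0,0,0,0,-0.557,-0.36,0,0,0,0,0,-0.835,-0.36,0,0,0,0,0,-0.835,-0.36]}}

```text
t: 39.7
ee_pos: [426.9, 43.5, 320.1]
orientation: [3.118, 0.379, 0.007]
ft_force: [0.4, 0.2, -1.1]
width: 52.3
grasp_force: 30.0
```

```bash
python3 -c "
from h import *
plan([(628.1,280,318,-76.1,28,25,3),(628.1,280,212,-76.1,28,18,2),(628.1,280,195.5,-76.1,28,6,2),(628.1,280,195.5,-76.1,68,6,4),(628.1,280,315,-76.1,68,25,1),(370.3,231.1,300,-76.1,72,40,1),(370.3,231.1,120,-76.1,72,30,3)])"
```

```text
t 39.7 meas-cmd [1.2 0.1 2.1] -0.04 w 52.3 f [ 0.4  0.2 -1.1]
[0, 0, 0, 0.198, -0.141, 0, -0.36, 0, 0, 0, 0.396, -0.283, 0, -0.36, 0, 0, 0, 0.594, -0.424, 0, -0.36, 0, 0, 0, 0.791, -0.566, 0, -0.36]
[0, 0, 0, 0.198, -0.141, 0, -0.36, 0, 0, 0, 0.396, -0.283, 0, -0.36, 0, 0, 0, 0.594, -0.424, 0, -0.36, 0, 0, 0, 0.792, -0.566, 0, -0.36]
[0, 0, 0, 0.198, -0.141, 0, -0.36, 0, 0, 0, 0.396, -0.283, 0, -0.36, 0, 0, 0, 0.594, -0.424, 0, -0.36, 0, 0, 0, 0.791, -0.566, 0, -0.36]
[0, 0, 0, 0.198, -0.141, 0, -0.36, 0, 0, 0, 0.396, -0.283, 0, -0.36, 0, 0, 0, 0.594, -0.424, 0, -0.36, 0, 0, 0, 0.792, -0.566, 0, -0.36, 0, 0, 0, 0.792, -0.566, 0, -0.36]
[0, 0, 0, 0, 0, 0.221, -0.36, 0, 0, 0, 0, 0, 0.442, -0.36, 0, 0, 0, 0, 0, 0.662, -0.36]
[0, 0, 0, 0, 0, 0.221, -0.36, 0, 0, 0, 0, 0, 0.442, -0.36, 0, 0, 0, 0, 0, 0.663, -0.36, 0, 0, 0, 0, 0, 0.663, -0.36, 0, 0, 0, 0, 0, 0.663, -0.36]
[0, 0, 0, 0, 0, 0.069, -0.36, 0, 0, 0, 0, 0, 0.138, -0.36, 0, 0, 0, 0, 0, 0.206, -0.36, 0, 0, 0, 0, 0, 0.206, -0.36, 0, 0, 0, 0, 0, 0.206, -0.36]
[0, 0, 0, 0, 0, 0, 0.55, 0, 0, 0, 0, 0, 0, 0.55, 0, 0, 0, 0, 0, 0, 0.55, 0, 
[... 174 characters left out ...]
 0, -0.498, 0.55, 0, 0, 0, 0, 0, -0.746, 0.55, 0, 0, 0, 0, 0, -0.746, 0.55]
[0, 0, 0, -0.409, -0.023, 0.023, 0.64, 0, 0, 0, -0.819, -0.045, 0.047, 0.64]
[0, 0, 0, -0.409, -0.023, 0.023, 0.64, 0, 0, 0, -0.819, -0.045, 0.047, 0.64]
[0, 0, 0, -0.409, -0.023, 0.023, 0.64, 0, 0, 0, -0.819, -0.045, 0.046, 0.64]
[0, 0, 0, -0.409, -0.023, 0.023, 0.64, 0, 0, 0, -0.818, -0.045, 0.047, 0.64, 0, 0, 0, -0.818, -0.045, 0.047, 0.64]
[0, 0, 0, 0, 0, 0.375, 0.64, 0, 0, 0, 0, 0, 0.75, 0.64]
[0, 0, 0, 0, 0, 0.375, 0.64, 0, 0, 0, 0, 0, 0.75, 0.64]
[0, 0, 0, 0, 0, 0.375, 0.64, 0, 0, 0, 0, 0, 0.75, 0.64, 0, 0, 0, 0, 0, 0.75, 0.64, 0, 0, 0, 0, 0, 0.75, 0.64, 0, 0, 0, 0, 0, 0.75, 0.64]
end [370.3 231.1 120.  -76.1]
```

Emit:
{"fn": "arm_command", "kwargs": {"rows": [0,0,0,0.198,-0.141,0,-0.36,0,0,0,0.396,-0.283,0,-0.36,0,0,0,0.594,-0.424,0,-0.36,0,0,0,0.791,-0.566,0,-0.36]}}

```text
t: 40.1
ee_pos: [476.9, 103.8, 317.0]
orientation: [3.118, 0.38, -0.002]
ft_force: [-0.2, -0.7, -1.8]
width: 52.2
grasp_force: 30.0
```

Emit:
{"fn": "arm_command", "kwargs": {"rows": [0,0,0,0.198,-0.141,0,-0.36,0,0,0,0.396,-0.283,0,-0.36,0,0,0,0.594,-0.424,0,-0.36,0,0,0,0.792,-0.566,0,-0.36]}}

```text
t: 40.5
ee_pos: [527.7, 163.4, 317.1]
orientation: [3.118, 0.38, -0.002]
ft_force: [0.7, -0.8, -1.6]
width: 52.0
grasp_force: 30.0
```

Emit:
{"fn": "arm_command", "kwargs": {"rows": [0,0,0,0.198,-0.141,0,-0.36,0,0,0,0.396,-0.283,0,-0.36,0,0,0,0.594,-0.424,0,-0.36,0,0,0,0.791,-0.566,0,-0.36]}}

```text
t: 40.9
ee_pos: [578.2, 222.6, 316.8]
orientation: [3.118, 0.38, -0.002]
ft_force: [-0.1, -0.9, -2.2]
width: 51.7
grasp_force: 30.0
```

Emit:
{"fn": "arm_command", "kwargs": {"rows": [0,0,0,0.198,-0.141,0,-0.36,0,0,0,0.396,-0.283,0,-0.36,0,0,0,0.594,-0.424,0,-0.36,0,0,0,0.792,-0.566,0,-0.36,0,0,0,0.792,-0.566,0,-0.36]}}

```text
t: 41.4
ee_pos: [629.1, 282.6, 316.1]
orientation: [-3.118, -0.382, 0.002]
ft_force: [-0.1, -0.4, -3.0]
width: 52.2
grasp_force: 30.0
```

Emit:
{"fn": "arm_command", "kwargs": {"rows": [0,0,0,0,0,0,-0.36,0,0,0,0,0,0,-0.36,0,0,0,0,0,0,-0.36]}}

```text
t: 41.7
ee_pos: [627.7, 279.6, 318.0]
orientation: [3.118, 0.379, -0.001]
ft_force: [0.3, -0.8, -2.2]
width: 52.3
grasp_force: 30.0
```

Emit:
{"fn": "arm_command", "kwargs": {"rows": [0,0,0,0,0,0.221,-0.36,0,0,0,0,0,0.442,-0.36,0,0,0,0,0,0.662,-0.36]}}

```text
t: 42.0
ee_pos: [628.0, 279.5, 265.0]
orientation: [-3.119, -0.378, -0.001]
ft_force: [-0.4, 0.4, -1.7]
width: 51.9
grasp_force: 30.0
```

Emit:
{"fn": "arm_command", "kwargs": {"rows": [0,0,0,0,0,0.221,-0.36,0,0,0,0,0,0.442,-0.36,0,0,0,0,0,0.663,-0.36,0,0,0,0,0,0.663,-0.36,0,0,0,0,0,0.663,-0.36]}}

```text
t: 42.5
ee_pos: [628.1, 279.7, 212.5]
orientation: [3.119, 0.379, -0.0]
ft_force: [-0.3, 0.6, -0.4]
width: 51.5
grasp_force: 30.0
```

Emit:
{"fn": "arm_command", "kwargs": {"rows": [0,0,0,0,0,0.069,-0.36,0,0,0,0,0,0.138,-0.36,0,0,0,0,0,0.206,-0.36,0,0,0,0,0,0.206,-0.36,0,0,0,0,0,0.206,-0.36]}}

```text
t: 43.0
ee_pos: [628.0, 280.0, 195.4]
orientation: [3.119, 0.379, -0.0]
ft_force: [0.8, 1.1, -1.6]
width: 52.5
grasp_force: 30.0
```

Emit:
{"fn": "arm_command", "kwargs": {"rows": [0,0,0,0,0,0.01,-0.36,0,0,0,0,0,0.019,-0.36,0,0,0,0,0,0.019,-0.36]}}

```text
t: 43.3
ee_pos: [628.3, 280.1, 194.3]
orientation: [-3.118, -0.379, -0.001]
ft_force: [-0.3, 0.1, -0.9]
width: 52.1
grasp_force: 30.0
```

Emit:
{"fn": "arm_command", "kwargs": {"rows": [0,0,0,0,0,0,0.55,0,0,0,0,0,0,0.55,0,0,0,0,0,0,0.55,0,0,0,0,0,0,0.55]}}

```text
t: 43.7
ee_pos: [628.2, 280.0, 194.1]
orientation: [-3.119, -0.379, -0.0]
ft_force: [0.2, -0.2, 0.1]
width: 68.1
grasp_force: 0.0
```

Emit:
{"fn": "arm_command", "kwargs": {"rows": [0,0,0,0,0,-0.25,0.55,0,0,0,0,0,-0.5,0.55,0,0,0,0,0,-0.75,0.55]}}

```text
t: 44.0
ee_pos: [628.0, 280.0, 254.6]
orientation: [3.119, 0.379, -0.001]
ft_force: [0.2, 0.6, -0.5]
width: 68.0
grasp_force: 0.0
```

Emit:
{"fn": "arm_command", "kwargs": {"rows": [0,0,0,0,0,-0.25,0.55,0,0,0,0,0,-0.5,0.55,0,0,0,0,0,-0.75,0.55,0,0,0,0,0,-0.769,0.55,0,0,0,0,0,-0.769,0.55]}}

```text
t: 44.5
ee_pos: [628.1, 280.0, 315.6]
orientation: [-3.118, -0.379, -0.001]
ft_force: [0.3, 0.3, -0.5]
width: 68.1
grasp_force: 0.0
```

Emit:
{"fn": "arm_command", "kwargs": {"rows": [0,0,0,-0.409,-0.023,0.023,0.64,0,0,0,-0.819,-0.045,0.047,0.64]}}

```text
t: 44.7
ee_pos: [562.4, 267.2, 309.4]
orientation: [3.118, 0.378, -0.004]
ft_force: [1.4, 1.0, -0.6]
width: 71.9
grasp_force: 0.0
```

Emit:
{"fn": "arm_command", "kwargs": {"rows": [0,0,0,-0.409,-0.023,0.023,0.64,0,0,0,-0.819,-0.045,0.047,0.64]}}

```text
t: 44.9
ee_pos: [497.1, 254.9, 306.0]
orientation: [3.118, 0.379, -0.004]
ft_force: [0.2, 0.2, 1.0]
width: 71.9
grasp_force: 0.0
```

Emit:
{"fn": "arm_command", "kwargs": {"rows": [0,0,0,-0.409,-0.023,0.023,0.64,0,0,0,-0.819,-0.045,0.046,0.64]}}

```text
t: 45.1
ee_pos: [432.6, 242.6, 302.6]
orientation: [3.118, 0.379, -0.004]
ft_force: [-0.4, -0.0, 0.2]
width: 72.1
grasp_force: 0.0
```

Emit:
{"fn": "arm_command", "kwargs": {"rows": [0,0,0,-0.409,-0.023,0.023,0.64,0,0,0,-0.818,-0.045,0.047,0.64,0,0,0,-0.818,-0.045,0.047,0.64]}}

```text
t: 45.4
ee_pos: [366.3, 229.8, 298.8]
orientation: [3.117, 0.381, -0.006]
ft_force: [0.2, -0.1, 0.6]
width: 71.7
grasp_force: 0.0
```

Emit:
{"fn": "arm_command", "kwargs": {"rows": [0,0,0,0,0,0.375,0.64,0,0,0,0,0,0.75,0.64]}}

```text
t: 45.6
ee_pos: [371.0, 231.5, 239.9]
orientation: [-3.118, -0.38, -0.003]
ft_force: [-0.5, 0.4, 0.4]
width: 72.0
grasp_force: 0.0
```

Emit:
{"fn": "arm_command", "kwargs": {"rows": [0,0,0,0,0,0.375,0.64,0,0,0,0,0,0.75,0.64]}}

```text
t: 45.8
ee_pos: [370.5, 231.1, 178.8]
orientation: [3.118, 0.379, -0.0]
ft_force: [0.4, -0.2, -0.6]
width: 71.9
grasp_force: 0.0
```

Emit:
{"fn": "arm_command", "kwargs": {"rows": [0,0,0,0,0,0.375,0.64,0,0,0,0,0,0.75,0.64,0,0,0,0,0,0.75,0.64,0,0,0,0,0,0.75,0.64,0,0,0,0,0,0.75,0.64]}}

```text
t: 46.3
ee_pos: [371.3, 231.7, 121.5]
orientation: [-3.118, -0.379, -0.002]
ft_force: [0.5, 0.1, 0.5]
width: 72.2
grasp_force: 0.0
```

```bash
python3 -c "
from h import *
a=look('wrist'); P=cloud(a);Z=P[...,2]
q=P[(Z>80)&(Z<92)&(np.hypot(P[...,0]-370,P[...,1]-231)<60)]; print(len(q),cv2.minEnclosingCircle(q[:,:2].astype(np.float32)))
plan([(370.3,231.1,75,-76.1,72,20,2),(370.3,231.1,51,-76.1,72,12,3),(370.3,231.1,51,-76.1,28,12,4),(370.3,231.1,318,-76.1,28,25,1),(531.1,256,318,-76.1,28,22,3)])"
```

```text
3240 ((371.6341857910156, 231.58261108398438), 26.301979064941406)
t 46.4 meas-cmd [1.  0.7 1.8] -0.04 w 72.0 f [1.3 1.  0.3]
[0, 0, 0, 0, 0, 0.188, 0.64, 0, 0, 0, 0, 0, 0.375, 0.64, 0, 0, 0, 0, 0, 0.562, 0.64, 0, 0, 0, 0, 0, 0.562, 0.64, 0, 0, 0, 0, 0, 0.562, 0.64]
[0, 0, 0, 0, 0, 0.1, 0.64, 0, 0, 0, 0, 0, 0.2, 0.64, 0, 0, 0, 0, 0, 0.3, 0.64, 0, 0, 0, 0, 0, 0.3, 0.64, 0, 0, 0, 0, 0, 0.3, 0.64]
[0, 0, 0, 0, 0, 0, -0.36, 0, 0, 0, 0, 0, 0, -0.36, 0, 0, 0, 0, 0, 0, -0.36, 0, 0, 0, 0, 0, 0, -0.36, 0, 0, 0, 0, 0, 0, -0.36]
[0, 0, 0, 0, 0, -0.278, -0.36, 0, 0, 0, 0, 0, -0.556, -0.36, 0, 0, 0, 0, 0, -0.834, -0.36]
[0, 0, 0, 0, 0, -0.278, -0.36, 0, 0, 0, 0, 0, -0.556, -0.36, 0, 0, 0, 0, 0, -0.834, -0.36]
[0, 0, 0, 0, 0, -0.278, -0.36, 0, 0, 0, 0, 0, -0.556, -0.36, 0, 0, 0, 0, 0, -0.835, -0.36]
[0, 0, 0, 0, 0, -0.278, -0.36, 0, 0, 0, 0, 0, -0.556, -0.36, 0, 0, 0, 0, 0, -0.834, -0.36, 0, 0, 0, 0, 0, -0.834, -0.36]
[0, 0, 0, 0.225, 0.02, 0, -0.36, 0, 0, 0, 0.45, 0.04, 0, -0.36, 0, 0, 0, 0.675, 0.06, 0, -0.36]
[0, 0, 0, 0.225, 0.02, 0, -0.36, 0, 0, 0, 0.45, 0.04, 0, -0.36, 0, 0, 0, 0.675, 0.06, 0, -0.36]
[0, 0, 0, 0.225, 0.02, 0, -0.36, 0, 0, 0, 0.451, 0.04, 0, -0.36, 0, 0, 0, 0.676, 0.06, 0, -0.36, 0, 0, 0, 0.676, 0.06, 0, -0.36, 0, 0, 0, 0.676, 0.06, 0, -0.36]
end [531.1 256.  318.  -76.1]
```

Emit:
{"fn": "arm_command", "kwargs": {"rows": [0,0,0,0,0,0.188,0.64,0,0,0,0,0,0.375,0.64,0,0,0,0,0,0.562,0.64,0,0,0,0,0,0.562,0.64,0,0,0,0,0,0.562,0.64]}}

```text
t: 46.85
ee_pos: [370.9, 231.5, 76.5]
orientation: [-3.118, -0.379, -0.002]
ft_force: [-0.2, 0.3, -0.1]
width: 72.0
grasp_force: 0.0
```

Emit:
{"fn": "arm_command", "kwargs": {"rows": [0,0,0,0,0,0.1,0.64,0,0,0,0,0,0.2,0.64,0,0,0,0,0,0.3,0.64,0,0,0,0,0,0.3,0.64,0,0,0,0,0,0.3,0.64]}}

```text
t: 47.35
ee_pos: [370.0, 231.0, 51.2]
orientation: [3.118, 0.379, -0.001]
ft_force: [0.1, -0.3, -0.6]
width: 72.1
grasp_force: 0.0
```

Emit:
{"fn": "arm_command", "kwargs": {"rows": [0,0,0,0,0,0,-0.36,0,0,0,0,0,0,-0.36,0,0,0,0,0,0,-0.36,0,0,0,0,0,0,-0.36,0,0,0,0,0,0,-0.36]}}

```text
t: 47.85
ee_pos: [370.5, 231.3, 51.8]
orientation: [-3.118, -0.379, -0.001]
ft_force: [-0.4, 1.5, 1.8]
width: 52.2
grasp_force: 30.0
```

Emit:
{"fn": "arm_command", "kwargs": {"rows": [0,0,0,0,0,-0.278,-0.36,0,0,0,0,0,-0.556,-0.36,0,0,0,0,0,-0.834,-0.36]}}

```text
t: 48.15
ee_pos: [369.7, 230.8, 118.7]
orientation: [3.118, 0.379, -0.002]
ft_force: [1.3, -0.5, -3.0]
width: 52.4
grasp_force: 30.0
```

Emit:
{"fn": "arm_command", "kwargs": {"rows": [0,0,0,0,0,-0.278,-0.36,0,0,0,0,0,-0.556,-0.36,0,0,0,0,0,-0.834,-0.36]}}

```text
t: 48.45
ee_pos: [369.7, 230.8, 185.7]
orientation: [3.118, 0.379, -0.001]
ft_force: [-0.1, 0.0, -2.9]
width: 52.0
grasp_force: 30.0
```

Emit:
{"fn": "arm_command", "kwargs": {"rows": [0,0,0,0,0,-0.278,-0.36,0,0,0,0,0,-0.556,-0.36,0,0,0,0,0,-0.835,-0.36]}}

```text
t: 48.75
ee_pos: [369.7, 230.8, 252.4]
orientation: [3.118, 0.379, -0.001]
ft_force: [0.7, 1.0, -2.1]
width: 52.3
grasp_force: 30.0
```

Emit:
{"fn": "arm_command", "kwargs": {"rows": [0,0,0,0,0,-0.278,-0.36,0,0,0,0,0,-0.556,-0.36,0,0,0,0,0,-0.834,-0.36,0,0,0,0,0,-0.834,-0.36]}}

```text
t: 49.15
ee_pos: [371.4, 231.8, 320.8]
orientation: [-3.117, -0.379, -0.007]
ft_force: [1.1, 0.8, -3.2]
width: 52.4
grasp_force: 30.0
```

Emit:
{"fn": "arm_command", "kwargs": {"rows": [0,0,0,0.225,0.02,0,-0.36,0,0,0,0.45,0.04,0,-0.36,0,0,0,0.675,0.06,0,-0.36]}}

```text
t: 49.45
ee_pos: [424.6, 239.3, 316.7]
orientation: [3.118, 0.379, -0.003]
ft_force: [0.2, -0.4, -2.9]
width: 52.1
grasp_force: 30.0
```

Emit:
{"fn": "arm_command", "kwargs": {"rows": [0,0,0,0.225,0.02,0,-0.36,0,0,0,0.45,0.04,0,-0.36,0,0,0,0.675,0.06,0,-0.36]}}

```text
t: 49.75
ee_pos: [478.3, 247.4, 316.1]
orientation: [3.117, 0.379, -0.004]
ft_force: [0.3, 0.6, -2.3]
width: 52.7
grasp_force: 30.0
```

Emit:
{"fn": "arm_command", "kwargs": {"rows": [0,0,0,0.225,0.02,0,-0.36,0,0,0,0.451,0.04,0,-0.36,0,0,0,0.676,0.06,0,-0.36,0,0,0,0.676,0.06,0,-0.36,0,0,0,0.676,0.06,0,-0.36]}}

```text
t: 50.25
ee_pos: [530.8, 255.5, 316.3]
orientation: [3.118, 0.378, -0.005]
ft_force: [0.1, 0.4, -2.6]
width: 52.2
grasp_force: 30.0
```

Emit:
{"fn": "arm_command", "kwargs": {"rows": [0,0,0,0,0,0,-0.36,0,0,0,0,0,0,-0.36,0,0,0,0,0,0,-0.36]}}

```text
t: 50.55
ee_pos: [530.7, 256.0, 318.6]
orientation: [-3.119, -0.38, -0.0]
ft_force: [-0.9, 0.4, -1.9]
width: 52.3
grasp_force: 30.0
```

```bash
python3 -c "
from h import *
a=look('top','t5.png'); P=cloud(a);Z=P[...,2]
plan([])
U,V=np.meshgrid(np.arange(512),np.arange(384))
k=(U>215)&(U<275)&(V>140)&(V<215)
for z0,z1 in((48,62),(3,30)):
  q=P[k&(Z>z0)&(Z<z1)]; print('lid',len(q),[np.round(x,1) for x in cv2.minAreaRect(q[:,:2].astype(np.float32))])
"
```

```text
t 50.6 meas-cmd [-0.4  0.   0.8] -0.02 w 52.0 f [ 0.1  0.1 -3. ]
end [531.1 256.  318.  -76.1]
lid 74 [array([571.9, 142.1]), array([ 49.2, 155.6]), np.float64(55.8)]
lid 2763 [array([626.3, 103.9]), array([240. , 185.6]), np.float64(0.8)]
```

View pics/t5.png

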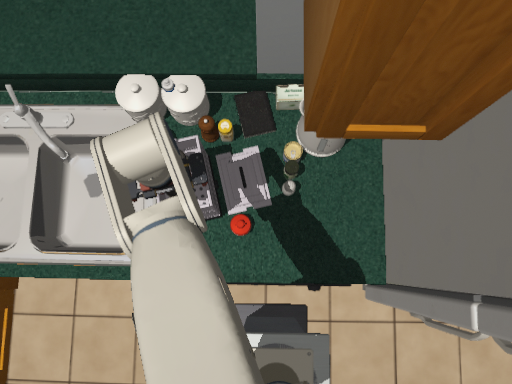

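The lid is still at (243,180). Now I'll place the second honey jar.

```bash
python3 -c "
from h import *
plan([(531.1,256,212,-76.1,28,18,2),(531.1,256,194.5,-76.1,28,6,2),(531.1,256,194.5,-76.1,68,6,4),(531.1,256,315,-76.1,68,25,2),(618.2,110,315,-76.1,40,30,3),(618.2,110,150,-76.1,40,30,3)])"
```

```text
t 50.6 meas-cmd [-0.4  0.   0.8] -0.02 w 52.0 f [ 0.1  0.1 -3. ]
[0, 0, 0, 0, 0, 0.221, -0.36, 0, 0, 0, 0, 0, 0.442, -0.36, 0, 0, 0, 0, 0, 0.662, -0.36]
[0, 0, 0, 0, 0, 0.221, -0.36, 0, 0, 0, 0, 0, 0.442, -0.36, 0, 0, 0, 0, 0, 0.663, -0.36, 0, 0, 0, 0, 0, 0.663, -0.36, 0, 0, 0, 0, 0, 0.663, -0.36]
[0, 0, 0, 0, 0, 0.073, -0.36, 0, 0, 0, 0, 0, 0.146, -0.36, 0, 0, 0, 0, 0, 0.219, -0.36, 0, 0, 0, 0, 0, 0.219, -0.36, 0, 0, 0, 0, 0, 0.219, -0.36]
[0, 0, 0, 0, 0, 0, 0.55, 0, 0, 0, 0, 0, 0, 0.55, 0, 0, 0, 0, 0, 0, 0.55, 0, 0, 0, 0, 0, 0, 0.55, 0, 0, 0, 0, 0, 0, 0.55]
[0, 0, 0, 0, 0, -0.251, 0.55, 0, 0, 0, 0, 0, -0.502, 0.55, 0, 0, 0, 0, 0, -0.753, 0.55]
[0, 0, 0, 0, 0, -0.251, 0.55, 0, 0, 0, 0, 0, -0.502, 0.55, 0, 0, 0, 0, 0, -0.754, 0.55, 0, 0, 0, 0, 0, -0.754, 0.55, 0, 0, 0, 0, 0, -0.754, 0.55]
[0, 0, 0, 0.103, 0.339, 0, -0.09, 0, 0, 0, 0.206, 0.678, 0, -0.09]
[0, 0, 0, 0.103, 0.339, 0, -0.09, 0, 0, 0, 0.206, 0.678, 0, -0.09]
[0, 0, 0, 0.103, 0.339, 0, -0.09, 0, 0, 0, 0.206, 0.678, 0.001, -0.09, 0, 0, 0, 0.206, 0.678, 0.001, -0.09, 0, 0, 0, 0.206, 0.678, 0.001, -0.09, 0, 0, 0, 0.206, 0.678, 0.001, -0.09]
[0, 0, 0, 0, 0, 0.344, -0.09, 0, 0, 0, 0, 0, 0.687, -0.09]
[0, 0, 0, 0, 0, 0.344, -0.09, 0, 0, 0, 0, 0, 0.688, -0.09]
[0, 0, 0, 0, 0, 0.344, -0.09, 0, 0, 0, 0, 0, 0.687, -0.09, 0, 0, 0, 0, 0, 0.687, -0.09, 0, 0, 0, 0, 0, 0.687, -0.09, 0, 0, 0, 0, 0, 0.687, -0.09]
end [618.2 110.  150.  -76.1]
```

Emit:
{"fn": "arm_command", "kwargs": {"rows": [0,0,0,0,0,0.221,-0.36,0,0,0,0,0,0.442,-0.36,0,0,0,0,0,0.662,-0.36]}}

```text
t: 50.9
ee_pos: [531.0, 256.1, 265.5]
orientation: [-3.118, -0.38, -0.002]
ft_force: [-0.3, -0.1, -2.3]
width: 52.1
grasp_force: 30.0
```

Emit:
{"fn": "arm_command", "kwargs": {"rows": [0,0,0,0,0,0.221,-0.36,0,0,0,0,0,0.442,-0.36,0,0,0,0,0,0.663,-0.36,0,0,0,0,0,0.663,-0.36,0,0,0,0,0,0.663,-0.36]}}

```text
t: 51.4
ee_pos: [531.1, 256.1, 213.0]
orientation: [3.119, 0.379, 0.0]
ft_force: [0.3, 0.6, -1.6]
width: 52.3
grasp_force: 30.0
```

Emit:
{"fn": "arm_command", "kwargs": {"rows": [0,0,0,0,0,0.073,-0.36,0,0,0,0,0,0.146,-0.36,0,0,0,0,0,0.219,-0.36,0,0,0,0,0,0.219,-0.36,0,0,0,0,0,0.219,-0.36]}}

```text
t: 51.9
ee_pos: [531.0, 255.9, 194.9]
orientation: [3.118, 0.379, -0.001]
ft_force: [-0.3, 0.1, -2.8]
width: 52.2
grasp_force: 30.0
```

Emit:
{"fn": "arm_command", "kwargs": {"rows": [0,0,0,0,0,0,0.55,0,0,0,0,0,0,0.55,0,0,0,0,0,0,0.55,0,0,0,0,0,0,0.55,0,0,0,0,0,0,0.55]}}

```text
t: 52.4
ee_pos: [531.2, 256.1, 195.2]
orientation: [-3.119, -0.379, -0.0]
ft_force: [0.3, -1.2, -0.1]
width: 67.8
grasp_force: 0.0
```

Emit:
{"fn": "arm_command", "kwargs": {"rows": [0,0,0,0,0,-0.251,0.55,0,0,0,0,0,-0.502,0.55,0,0,0,0,0,-0.753,0.55]}}

```text
t: 52.7
ee_pos: [531.0, 256.0, 255.9]
orientation: [3.118, 0.379, -0.001]
ft_force: [0.2, -0.1, -0.1]
width: 68.2
grasp_force: 0.0
```

Emit:
{"fn": "arm_command", "kwargs": {"rows": [0,0,0,0,0,-0.251,0.55,0,0,0,0,0,-0.502,0.55,0,0,0,0,0,-0.754,0.55,0,0,0,0,0,-0.754,0.55,0,0,0,0,0,-0.754,0.55]}}

```text
t: 53.2
ee_pos: [531.0, 256.0, 315.3]
orientation: [-3.119, -0.379, -0.0]
ft_force: [0.0, 0.1, 0.1]
width: 68.2
grasp_force: 0.0
```

Emit:
{"fn": "arm_command", "kwargs": {"rows": [0,0,0,0.103,0.339,0,-0.09,0,0,0,0.206,0.678,0,-0.09]}}

```text
t: 53.4
ee_pos: [559.4, 207.1, 313.9]
orientation: [3.118, 0.382, -0.004]
ft_force: [1.2, -0.2, 1.1]
width: 55.5
grasp_force: 0.0
```

Emit:
{"fn": "arm_command", "kwargs": {"rows": [0,0,0,0.103,0.339,0,-0.09,0,0,0,0.206,0.678,0,-0.09]}}

```text
t: 53.6
ee_pos: [588.8, 157.6, 313.7]
orientation: [3.118, 0.38, -0.004]
ft_force: [0.2, -0.3, -0.5]
width: 41.4
grasp_force: 0.0
```

Emit:
{"fn": "arm_command", "kwargs": {"rows": [0,0,0,0.103,0.339,0,-0.09,0,0,0,0.206,0.678,0.001,-0.09,0,0,0,0.206,0.678,0.001,-0.09,0,0,0,0.206,0.678,0.001,-0.09,0,0,0,0.206,0.678,0.001,-0.09]}}

```text
t: 54.1
ee_pos: [617.3, 110.6, 314.6]
orientation: [-3.118, -0.38, 0.003]
ft_force: [-0.6, -0.4, -0.3]
width: 39.9
grasp_force: 0.0
```

Emit:
{"fn": "arm_command", "kwargs": {"rows": [0,0,0,0,0,0.344,-0.09,0,0,0,0,0,0.687,-0.09]}}

```text
t: 54.3
ee_pos: [618.1, 111.2, 260.6]
orientation: [-3.118, -0.381, -0.003]
ft_force: [-0.4, -0.6, -0.8]
width: 40.2
grasp_force: 0.0
```

Emit:
{"fn": "arm_command", "kwargs": {"rows": [0,0,0,0,0,0.344,-0.09,0,0,0,0,0,0.688,-0.09]}}

```text
t: 54.5
ee_pos: [617.4, 111.2, 204.5]
orientation: [-3.118, -0.382, -0.0]
ft_force: [0.1, -0.2, 0.4]
width: 40.0
grasp_force: 0.0
```

Emit:
{"fn": "arm_command", "kwargs": {"rows": [0,0,0,0,0,0.344,-0.09,0,0,0,0,0,0.687,-0.09,0,0,0,0,0,0.687,-0.09,0,0,0,0,0,0.687,-0.09,0,0,0,0,0,0.687,-0.09]}}

```text
t: 55.0
ee_pos: [619.0, 110.6, 152.3]
orientation: [-3.118, -0.38, -0.004]
ft_force: [0.4, -0.1, 0.1]
width: 40.2
grasp_force: 0.0
```

Emit:
{"fn": "arm_command", "kwargs": {"rows": [0,0,0,0,0,0,-0.09,0,0,0,0,0,0,-0.09,0,0,0,0,0,0,-0.09]}}

```text
t: 55.3
ee_pos: [618.5, 109.9, 151.4]
orientation: [-3.119, -0.379, -0.002]
ft_force: [0.1, -0.4, 0.4]
width: 40.1
grasp_force: 0.0
```

```bash
cat > lid.py <<'E'
from seat import *
a=look('top'); P=cloud(a);Z=P[...,2]
d=np.hypot(P[...,0]-580,P[...,1]-268)
print('top rack rim',rect(P[(abs(Z-236)<5)&(d<135)]))
for z0,z1 in((220,240),):
    k,l,s,c=cv2.connectedComponentsWithStats(((Z>z0)&(Z<z1)&(d<85)).astype(np.uint8))
    for i in range(1,k):
        if s[i,4]>40: print('jar top?',s[i].tolist(),np.round(P[l==i].mean(0),1),np.round(np.percentile(P[l==i][:,2],[10,90]),1))
a=look('wrist','lid6.png'); P=cloud(a);Z=P[...,2]
d=np.hypot(P[...,0]-618,P[...,1]-110)
q=P[(Z>48)&(Z<62)&(d<60)]; print('wrist lid grip',len(q),rect(q))
q=P[(Z>3)&(Z<30)&(d<135)]; print('wrist lid plate',len(q),rect(q))
plan([])
E
python3 lid.py
```

```text
top rack rim [array([579.8, 268.5]), array([197.8, 140.9]), np.float64(14.0)]
jar top? [166, 149, 20, 20, 313] [626.9 280.1 227.6] [224.7 230.5]
jar top? [198, 150, 6, 27, 53] [620.  211.2 235.8] [233.4 238.4]
jar top? [150, 161, 11, 42, 166] [563.7 331.2 233.4] [225.  238.1]
jar top? [174, 185, 20, 20, 319] [529.6 255.1 228. ] [225.1 230.8]
wrist lid grip 617 [array([611.3,  97.9]), array([63.4, 10. ]), np.float64(10.6)]
wrist lid plate 18622 [array([625.3, 109.3]), array([247.7, 239. ]), np.float64(38.9)]
t 55.4 meas-cmd [ 0.1 -0.1  1. ] -0.04 w 39.6 f [-0.7 -0.1  0.6]
end [618.2 110.  150.  -76.1]
```

View pics/lid6.png

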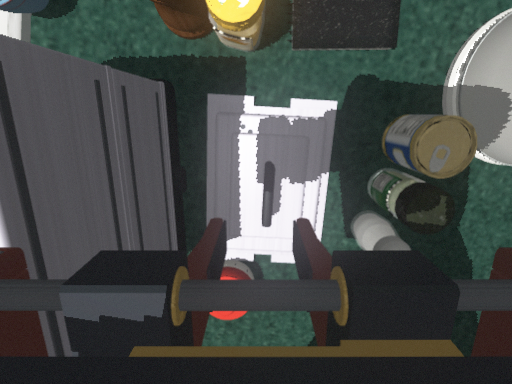

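The lid has been knocked: its grip is now at (611.3,97.9) with yaw 10.6°, and the wide notch (268,108) still points away from the robot. Both honey jar tops are at 228 inside the seated rack. I'll regrasp the lid at its new pose.

```bash
python3 -c "
from h import *
plan([(610.8,98.5,60,-79.4,40,22,2),(610.8,98.5,15,-79.4,40,12,1),(610.8,98.5,15,-79.4,0,12,4),(610.8,98.5,45,-79.4,0,10,2)])"
```

```text
t 55.4 meas-cmd [ 0.1 -0.1  1. ] -0.04 w 39.6 f [-0.7 -0.1  0.6]
[0, 0, 0.003, -0.021, 0.019, 0.188, -0.09, 0, 0, 0.006, -0.041, 0.039, 0.375, -0.09, 0, 0, 0.009, -0.062, 0.058, 0.562, -0.09]
[0, 0, 0.003, -0.02, 0.02, 0.188, -0.09, 0, 0, 0.006, -0.04, 0.04, 0.375, -0.09, 0, 0, 0.009, -0.06, 0.061, 0.563, -0.09, 0, 0, 0.009, -0.06, 0.061, 0.563, -0.09, 0, 0, 0.009, -0.06, 0.061, 0.563, -0.09]
[0, 0, 0, 0, 0, 0.141, -0.09, 0, 0, 0, 0, 0, 0.281, -0.09, 0, 0, 0, 0, 0, 0.422, -0.09, 0, 0, 0, 0, 0, 0.562, -0.09, 0, 0, 0, 0, 0, 0.562, -0.09]
[0, 0, 0, 0, 0, 0, -1.0, 0, 0, 0, 0, 0, 0, -1.0, 0, 0, 0, 0, 0, 0, -1.0, 0, 0, 0, 0, 0, 0, -1.0, 0, 0, 0, 0, 0, 0, -1.0]
[0, 0, 0, 0, 0, -0.125, -1.0, 0, 0, 0, 0, 0, -0.25, -1.0, 0, 0, 0, 0, 0, -0.375, -1.0, 0, 0, 0, 0, 0, -0.375, -1.0, 0, 0, 0, 0, 0, -0.375, -1.0]
end [610.8  98.5  45.  -79.3]
```

Emit:
{"fn": "arm_command", "kwargs": {"rows": [0,0,0.003,-0.021,0.019,0.188,-0.09,0,0,0.006,-0.041,0.039,0.375,-0.09,0,0,0.009,-0.062,0.058,0.562,-0.09]}}

```text
t: 55.7
ee_pos: [613.5, 103.9, 103.6]
orientation: [3.124, 0.334, -0.002]
ft_force: [0.3, 0.9, 0.3]
width: 39.9
grasp_force: 0.0
```

Emit:
{"fn": "arm_command", "kwargs": {"rows": [0,0,0.003,-0.02,0.02,0.188,-0.09,0,0,0.006,-0.04,0.04,0.375,-0.09,0,0,0.009,-0.06,0.061,0.563,-0.09,0,0,0.009,-0.06,0.061,0.563,-0.09,0,0,0.009,-0.06,0.061,0.563,-0.09]}}

```text
t: 56.2
ee_pos: [610.6, 98.4, 60.1]
orientation: [3.128, 0.291, -0.001]
ft_force: [-0.1, 0.5, 1.0]
width: 40.2
grasp_force: 0.0
```

Emit:
{"fn": "arm_command", "kwargs": {"rows": [0,0,0,0,0,0.141,-0.09,0,0,0,0,0,0.281,-0.09,0,0,0,0,0,0.422,-0.09,0,0,0,0,0,0.562,-0.09,0,0,0,0,0,0.562,-0.09]}}

```text
t: 56.7
ee_pos: [609.3, 98.3, 13.5]
orientation: [3.128, 0.291, -0.005]
ft_force: [0.4, -0.1, 0.6]
width: 40.0
grasp_force: 0.0
```

Emit:
{"fn": "arm_command", "kwargs": {"rows": [0,0,0,0,0,0,-1,0,0,0,0,0,0,-1,0,0,0,0,0,0,-1,0,0,0,0,0,0,-1,0,0,0,0,0,0,-1]}}

```text
t: 57.2
ee_pos: [611.0, 98.6, 16.1]
orientation: [-3.128, -0.291, -0.001]
ft_force: [-0.5, 0.3, 2.9]
width: 9.7
grasp_force: 30.0
```

Emit:
{"fn": "arm_command", "kwargs": {"rows": [0,0,0,0,0,0,-1]}}

```text
t: 57.3
ee_pos: [611.1, 98.5, 16.1]
orientation: [-3.128, -0.291, -0.001]
ft_force: [-0.9, 0.3, 4.0]
width: 9.8
grasp_force: 30.0
```

Emit:
{"fn": "arm_command", "kwargs": {"rows": [0,0,0,0,0,-0.125,-1,0,0,0,0,0,-0.25,-1,0,0,0,0,0,-0.375,-1,0,0,0,0,0,-0.375,-1,0,0,0,0,0,-0.375,-1]}}

```text
t: 57.8
ee_pos: [610.6, 98.4, 46.0]
orientation: [3.128, 0.291, 0.0]
ft_force: [0.2, -0.3, -3.5]
width: 9.7
grasp_force: 30.0
```

```bash
python3 -c "
from h import *
plan([(610.8,98.5,292,-79.4,0,20,2),(579.8,268.4,292,-76.0,0,20,4)])"
```

```text
t 57.8 meas-cmd [-0.2 -0.1  0.9] -0.04 w 9.7 f [ 0.2 -0.3 -3.5]
[0, 0, 0, 0, 0, -0.193, -1.0, 0, 0, 0, 0, 0, -0.386, -1.0, 0, 0, 0, 0, 0, -0.579, -1.0, 0, 0, 0, 0, 0, -0.772, -1.0]
[0, 0, 0, 0, 0, -0.193, -1.0, 0, 0, 0, 0, 0, -0.386, -1.0, 0, 0, 0, 0, 0, -0.579, -1.0, 0, 0, 0, 0, 0, -0.772, -1.0]
[0, 0, 0, 0, 0, -0.193, -1.0, 0, 0, 0, 0, 0, -0.386, -1.0, 0, 0, 0, 0, 0, -0.579, -1.0, 0, 0, 0, 0, 0, -0.771, -1.0]
[0, 0, 0, 0, 0, -0.193, -1.0, 0, 0, 0, 0, 0, -0.386, -1.0, 0, 0, 0, 0, 0, -0.579, -1.0, 0, 0, 0, 0, 0, -0.772, -1.0, 0, 0, 0, 0, 0, -0.772, -1.0]
[0, 0, -0.002, 0.001, -0.24, 0, -1.0, 0, 0, -0.004, 0.003, -0.48, 0, -1.0, 0, 0, -0.006, 0.004, -0.72, 0, -1.0]
[0, 0, -0.002, 0.006, -0.24, 0, -1.0, 0, 0, -0.004, 0.012, -0.48, 0, -1.0, 0, 0, -0.006, 0.017, -0.719, 0, -1.0]
[0, 0, -0.002, 0.01, -0.24, 0, -1.0, 0, 0, -0.004, 0.021, -0.48, 0, -1.0, 0, 0, -0.007, 0.031, -0.719, 0, -1.0, 0, 0, -0.007, 0.031, -0.719, 0, -1.0, 0, 0, -0.007, 0.031, -0.719, 0, -1.0]
end [579.8 268.4 292.  -75.9]
```

Emit:
{"fn": "arm_command", "kwargs": {"rows": [0,0,0,0,0,-0.193,-1,0,0,0,0,0,-0.386,-1,0,0,0,0,0,-0.579,-1,0,0,0,0,0,-0.772,-1]}}

```text
t: 58.2
ee_pos: [611.1, 98.5, 109.3]
orientation: [-3.128, -0.291, -0.002]
ft_force: [0.3, 0.7, -3.0]
width: 9.8
grasp_force: 30.0
```

Emit:
{"fn": "arm_command", "kwargs": {"rows": [0,0,0,0,0,-0.193,-1,0,0,0,0,0,-0.386,-1,0,0,0,0,0,-0.579,-1,0,0,0,0,0,-0.772,-1]}}

```text
t: 58.6
ee_pos: [610.7, 98.4, 170.5]
orientation: [3.128, 0.291, 0.0]
ft_force: [-0.4, 0.4, -3.1]
width: 9.9
grasp_force: 30.0
```

Emit:
{"fn": "arm_command", "kwargs": {"rows": [0,0,0,0,0,-0.193,-1,0,0,0,0,0,-0.386,-1,0,0,0,0,0,-0.579,-1,0,0,0,0,0,-0.771,-1]}}

```text
t: 59.0
ee_pos: [610.7, 98.4, 232.0]
orientation: [3.128, 0.291, -0.0]
ft_force: [-0.1, -0.1, -4.6]
width: 10.0
grasp_force: 30.0
```

Emit:
{"fn": "arm_command", "kwargs": {"rows": [0,0,0,0,0,-0.193,-1,0,0,0,0,0,-0.386,-1,0,0,0,0,0,-0.579,-1,0,0,0,0,0,-0.772,-1,0,0,0,0,0,-0.772,-1]}}

```text
t: 59.5
ee_pos: [612.1, 98.6, 295.5]
orientation: [-3.128, -0.291, -0.007]
ft_force: [-0.0, -0.2, -3.3]
width: 9.6
grasp_force: 30.0
```

Emit:
{"fn": "arm_command", "kwargs": {"rows": [0,0,-0.002,0.001,-0.24,0,-1,0,0,-0.004,0.003,-0.48,0,-1,0,0,-0.006,0.004,-0.72,0,-1]}}

```text
t: 59.8
ee_pos: [599.9, 155.5, 291.9]
orientation: [3.125, 0.32, -0.002]
ft_force: [0.1, 1.1, -3.7]
width: 9.5
grasp_force: 30.0
```

Emit:
{"fn": "arm_command", "kwargs": {"rows": [0,0,-0.002,0.006,-0.24,0,-1,0,0,-0.004,0.012,-0.48,0,-1,0,0,-0.006,0.017,-0.719,0,-1]}}

```text
t: 60.1
ee_pos: [589.5, 212.3, 291.8]
orientation: [3.122, 0.35, -0.002]
ft_force: [0.3, 0.2, -3.4]
width: 9.7
grasp_force: 30.0
```

Emit:
{"fn": "arm_command", "kwargs": {"rows": [0,0,-0.002,0.01,-0.24,0,-1,0,0,-0.004,0.021,-0.48,0,-1,0,0,-0.006,0.031,-0.719,0,-1,0,0,-0.006,0.031,-0.719,0,-1,0,0,-0.006,0.031,-0.719,0,-1]}}

```text
t: 60.6
ee_pos: [579.5, 268.7, 292.3]
orientation: [3.118, 0.381, -0.001]
ft_force: [-0.3, -1.1, -4.5]
width: 10.0
grasp_force: 30.0
```

Emit:
{"fn": "arm_command", "kwargs": {"rows": [0,0,0,0,0,0,-1,0,0,0,0,0,0,-1,0,0,0,0,0,0,-1,0,0,0,0,0,0,-1,0,0,0,0,0,0,-1]}}

```text
t: 61.1
ee_pos: [579.9, 268.1, 292.6]
orientation: [-3.119, -0.379, -0.0]
ft_force: [0.7, -0.4, -2.9]
width: 9.9
grasp_force: 30.0
```

```bash
python3 -c "
from seat import *
o=ctrl.get_obs(); a=look('wrist'); P=cloud(a); Z=P[...,2]; d=np.hypot(P[...,0]-580,P[...,1]-268)
q=P[(d<130)&(abs(Z-282.5)<3.5)]; print('lid plate',len(q),rect(q))
q=P[(d<60)&(Z>312)&(Z<330)]; print('lid grip',len(q),rect(q))
A=P[(d<130)&(Z>277)&(Z<286)]; B=np.c_[A[:,:2]-[580,268],np.ones(len(A))]; print(np.round(np.linalg.lstsq(B,A[:,2],rcond=None)[0],4))
# far edge of the lid in steamer axes
c,s=np.cos(np.radians(14)),np.sin(np.radians(14)); X=(q*0)
A2=A[:,:2]-[579.8,268.4]; u=A2@[c,s]; w=A2@[-s,c]; print('u',np.round(np.percentile(u,[.2,99.8]),1),'w',np.round(np.percentile(w,[.2,99.8]),1))
k=np.abs(w)<12; print('notch bottom u',np.round(np.percentile(u[k],99.5),1))
plan([])"
```

```text
lid plate 9388 [array([579.7, 266.8]), array([195.7, 141. ]), np.float64(13.8)]
lid grip 483 [array([595.9, 270.3]), array([26.3, 26.4]), np.float64(61.5)]
[6.200000e-03 1.000000e-03 2.822656e+02]
u [-94.2  97.4] w [-71.9  68.4]
notch bottom u 87.4
t 61.1 meas-cmd [ 0.1 -0.2  0.6] -0.23 w 9.7 f [ 0.5  0.6 -3. ]
end [579.8 268.4 292.  -75.9]
```

Emit:
{"fn": "arm_command", "kwargs": {"rows": [0,0,0,0.002,0,0.08,-1,0,0,0,0.004,0,0.16,-1,0,0,0,0.006,0,0.24,-1,0,0,0,0.006,0,0.29,-1,0,0,0,0.006,0,0.29,-1]}}

```text
t: 61.65
ee_pos: [579.8, 268.3, 268.2]
orientation: [3.118, 0.379, -0.003]
ft_force: [-0.6, -0.1, -3.9]
width: 10.1
grasp_force: 30.0
```

Emit:
{"fn": "arm_command", "kwargs": {"rows": [0,0,0,0,0,0.03,-1,0,0,0,0,0,0.06,-1,0,0,0,0,0,0.09,-1,0,0,0,0,0,0.1,-1,0,0,0,0,0,0.1,-1]}}

```text
t: 62.15
ee_pos: [580.2, 268.4, 261.2]
orientation: [3.119, 0.379, -0.0]
ft_force: [0.3, 1.0, -2.7]
width: 10.1
grasp_force: 30.0
```

Emit:
{"fn": "arm_command", "kwargs": {"rows": [0,0,0,0,0,0.02,-1,0,0,0,0,0,0.04,-1,0,0,0,0,0,0.06,-1,0,0,0,0,0,0.07,-1,0,0,0,0,0,0.07,-1]}}

```text
t: 62.65
ee_pos: [580.2, 268.4, 255.6]
orientation: [3.119, 0.379, -0.0]
ft_force: [0.2, 0.0, -2.9]
width: 9.6
grasp_force: 30.0
```

Emit:
{"fn": "arm_command", "kwargs": {"rows": [0,0,0,0,0,0.015,-1,0,0,0,0,0,0.03,-1,0,0,0,0,0,0.04,-1,0,0,0,0,0,0.04,-1]}}

```text
t: 63.05
ee_pos: [580.2, 268.5, 252.5]
orientation: [3.119, 0.379, -0.0]
ft_force: [-0.5, 0.8, -3.9]
width: 9.9
grasp_force: 30.0
```

Emit:
{"fn": "arm_command", "kwargs": {"rows": [0,0,0,0,0,0.01,-1,0,0,0,0,0,0.01,-1,0,0,0,0,0,0.01,-1]}}

```text
t: 63.35
ee_pos: [580.4, 268.5, 252.1]
orientation: [-3.118, -0.379, -0.001]
ft_force: [-0.6, -0.2, -0.3]
width: 9.8
grasp_force: 30.0
```

Emit:
{"fn": "arm_command", "kwargs": {"rows": [0,0,0,0,0,0,-0.1,0,0,0,0,0,0,-0.1,0,0,0,0,0,0,-0.1,0,0,0,0,0,0,-0.1,0,0,0,0,0,0,-0.1]}}

```text
t: 63.85
ee_pos: [580.3, 268.5, 251.8]
orientation: [-3.119, -0.379, -0.0]
ft_force: [-0.1, 0.6, -1.0]
width: 39.1
grasp_force: 0.0
```

Emit:
{"fn": "arm_command", "kwargs": {"rows": [0,0,0,0,0,-0.25,-0.1,0,0,0,0,0,-0.5,-0.1,0,0,0,0,0,-0.75,-0.1,0,0,0,0,0,-1,-0.1,0,0,0,0,0,-1,-0.1]}}

```text
t: 64.35
ee_pos: [581.7, 269.1, 334.9]
orientation: [-3.117, -0.379, -0.008]
ft_force: [0.7, -0.0, 0.6]
width: 39.4
grasp_force: 0.0
```

```bash
echo '[580.2,268.4,331.2,-75.9]'>cmd.json; python3 -c "
from h import *
plan([(472.9,113.9,331,-75.9,40,35,2),(472.9,113.9,110,-75.9,40,35,3)])"
```

```text
t 64.3 meas-cmd [1.5 0.7 3.7] -0.23 w 39.4 f [ 0.7 -0.   0.6]
[0, 0, 0, -0.295, 0.258, 0, -0.09, 0, 0, 0, -0.59, 0.515, 0.001, -0.09, 0, 0, 0, -0.886, 0.773, 0.001, -0.09]
[0, 0, 0, -0.295, 0.258, 0.001, -0.09, 0, 0, 0, -0.59, 0.516, 0.001, -0.09, 0, 0, 0, -0.885, 0.773, 0.002, -0.09, 0, 0, 0, -0.885, 0.773, 0.002, -0.09, 0, 0, 0, -0.885, 0.773, 0.002, -0.09]
[0, 0, 0, 0, 0, 0.307, -0.09, 0, 0, 0, 0, 0, 0.614, -0.09, 0, 0, 0, 0, 0, 0.921, -0.09]
[0, 0, 0, 0, 0, 0.307, -0.09, 0, 0, 0, 0, 0, 0.614, -0.09, 0, 0, 0, 0, 0, 0.92, -0.09]
[0, 0, 0, 0, 0, 0.307, -0.09, 0, 0, 0, 0, 0, 0.614, -0.09, 0, 0, 0, 0, 0, 0.921, -0.09, 0, 0, 0, 0, 0, 0.921, -0.09, 0, 0, 0, 0, 0, 0.921, -0.09]
end [472.9 113.9 110.  -75.9]
```

Emit:
{"fn": "arm_command", "kwargs": {"rows": [0,0,0,-0.295,0.258,0,-0.09,0,0,0,-0.59,0.515,0.001,-0.09,0,0,0,-0.886,0.773,0.001,-0.09]}}

```text
t: 64.65
ee_pos: [525.1, 190.6, 330.2]
orientation: [3.118, 0.38, -0.003]
ft_force: [0.2, -0.7, -0.6]
width: 39.7
grasp_force: 0.0
```

Emit:
{"fn": "arm_command", "kwargs": {"rows": [0,0,0,-0.295,0.258,0.001,-0.09,0,0,0,-0.59,0.516,0.001,-0.09,0,0,0,-0.885,0.773,0.002,-0.09,0,0,0,-0.885,0.773,0.002,-0.09,0,0,0,-0.885,0.773,0.002,-0.09]}}

```text
t: 65.15
ee_pos: [472.2, 114.2, 331.1]
orientation: [-3.119, -0.377, 0.0]
ft_force: [1.0, 0.2, 0.7]
width: 39.5
grasp_force: 0.0
```

Emit:
{"fn": "arm_command", "kwargs": {"rows": [0,0,0,0,0,0.307,-0.09,0,0,0,0,0,0.614,-0.09,0,0,0,0,0,0.921,-0.09]}}

```text
t: 65.45
ee_pos: [473.0, 115.4, 256.6]
orientation: [-3.118, -0.38, -0.001]
ft_force: [0.6, 0.6, -1.3]
width: 39.9
grasp_force: 0.0
```

Emit:
{"fn": "arm_command", "kwargs": {"rows": [0,0,0,0,0,0.307,-0.09,0,0,0,0,0,0.614,-0.09,0,0,0,0,0,0.92,-0.09]}}

```text
t: 65.75
ee_pos: [472.9, 115.4, 182.7]
orientation: [-3.118, -0.381, 0.0]
ft_force: [0.5, -0.5, -0.8]
width: 40.0
grasp_force: 0.0
```

Emit:
{"fn": "arm_command", "kwargs": {"rows": [0,0,0,0,0,0.307,-0.09,0,0,0,0,0,0.614,-0.09,0,0,0,0,0,0.921,-0.09,0,0,0,0,0,0.921,-0.09,0,0,0,0,0,0.921,-0.09]}}

```text
t: 66.25
ee_pos: [472.5, 115.0, 110.2]
orientation: [3.118, 0.38, -0.002]
ft_force: [0.6, -0.3, 0.3]
width: 39.8
grasp_force: 0.0
```

Emit:
{"fn": "arm_command", "kwargs": {"rows": [0,0,0,0,0,0,-0.09,0,0,0,0,0,0,-0.09,0,0,0,0,0,0,-0.09]}}

```text
t: 66.55
ee_pos: [473.1, 114.6, 111.5]
orientation: [-3.118, -0.379, -0.003]
ft_force: [0.6, 0.0, -1.0]
width: 40.0
grasp_force: 0.0
```

```bash
python3 -c "
from seat import *
a=look('top'); P=cloud(a);Z=P[...,2]; d=np.hypot(P[...,0]-580,P[...,1]-268)
q=P[(d<130)&(Z>236)&(Z<249)]; print('plate',len(q),rect(q),np.round(np.percentile(q[:,2],[10,50,90]),1))
B=np.c_[q[:,:2]-[580,268],np.ones(len(q))]; print(np.round(np.linalg.lstsq(B,q[:,2],rcond=None)[0],4))
q=P[(d<60)&(Z>280)&(Z<300)]; print('grip',len(q),rect(q),np.round(np.median(q[:,2]),1))
q=P[(d<130)&(Z>300)&(Z<420)]; print('higher',len(q))
b=look('wrist'); P=cloud(b);Z=P[...,2]; q=P[(Z>50)&(Z<62)&(np.hypot(P[...,0]-472,P[...,1]-114)<40)]; print('knob',len(q),rect(q),cv2.minEnclosingCircle(q[:,:2].astype(np.float32)))
cv2.imwrite('pics/t7.png',np.hstack([cv2.resize(a[0][130:260,140:280],(420,390)),cv2.resize(b[0][130:260,200:320],(360,390))])[:,:,::-1])
plan([])"
```

```text
plate 1057 [array([579.4, 268.5]), array([198.5, 141.5]), np.float64(14.1)] [239.6 242.5 245.8]
[ 1.700000e-03 -1.600000e-03  2.426213e+02]
grip 115 [array([578.2, 268.1]), array([63.5, 10.4]), np.float64(14.5)] 292.4
higher 1
knob 616 [array([475.4, 112.8]), array([23.3, 23. ]), np.float64(48.0)] ((475.3882141113281, 112.85205078125), 14.784113883972168)
t 66.7 meas-cmd [-0.2  0.6  1.2] -0.24 w 39.9 f [ 0.2  0.  -0.5]
end [472.9 113.9 110.  -75.9]
```

View pics/t7.png

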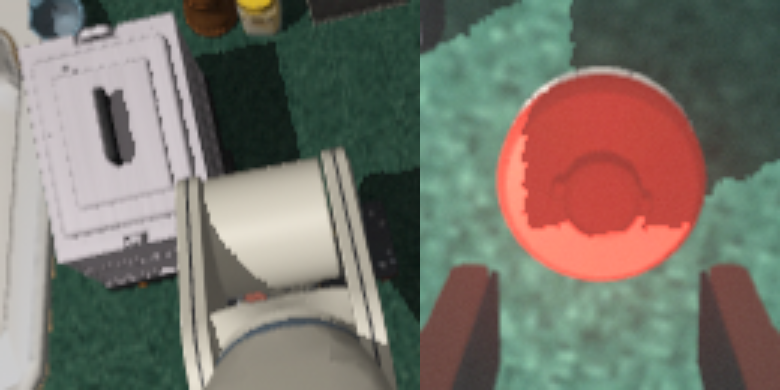

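The lid is fully seated (plate top 242.6, level, yaw 14°). The timer's bar lies along the finger closing line at (600,195) in the crop. Next is the timer: start at yaw −72° to keep the gripper body clear of the steamer, then turn anticlockwise to +16°.

```bash
python3 -c "
from h import *
plan([(474,114.1,60,-72,44,20,3),(474,114.1,26,-72,44,10,1),(474,114.1,26,-72,0,10,4)])"
```

```text
t 66.7 meas-cmd [-0.2  0.6  1.2] -0.24 w 39.9 f [ 0.2  0.  -0.5]
[0, 0, -0.007, 0.005, 0, 0.208, 0, 0, 0, -0.014, 0.009, 0.001, 0.417, 0, 0, 0, -0.022, 0.014, 0.001, 0.625, 0, 0, 0, -0.022, 0.014, 0.001, 0.625, 0, 0, 0, -0.022, 0.014, 0.001, 0.625, 0]
[0, 0, 0, 0, 0, 0.106, 0, 0, 0, 0, 0, 0, 0.212, 0, 0, 0, 0, 0, 0, 0.319, 0, 0, 0, 0, 0, 0, 0.425, 0, 0, 0, 0, 0, 0, 0.425, 0]
[0, 0, 0, 0, 0, 0, -1.0, 0, 0, 0, 0, 0, 0, -1.0, 0, 0, 0, 0, 0, 0, -1.0, 0, 0, 0, 0, 0, 0, -1.0, 0, 0, 0, 0, 0, 0, -1.0]
end [474.  114.1  26.  -71.9]
```

Emit:
{"fn": "arm_command", "kwargs": {"rows": [0,0,-0.007,0.005,0,0.208,0,0,0,-0.014,0.009,0.001,0.417,0,0,0,-0.022,0.014,0.001,0.625,0,0,0,-0.022,0.014,0.001,0.625,0,0,0,-0.022,0.014,0.001,0.625,0]}}

```text
t: 67.15
ee_pos: [473.5, 114.6, 60.8]
orientation: [-3.104, -0.486, 0.001]
ft_force: [-0.7, -0.2, 0.9]
width: 43.8
grasp_force: 0.0
```

Emit:
{"fn": "arm_command", "kwargs": {"rows": [0,0,0,0,0,0.106,0,0,0,0,0,0,0.212,0,0,0,0,0,0,0.319,0,0,0,0,0,0,0.425,0,0,0,0,0,0,0.425,0]}}

```text
t: 67.65
ee_pos: [472.5, 114.4, 25.3]
orientation: [3.104, 0.487, -0.004]
ft_force: [0.2, -0.4, 0.2]
width: 44.1
grasp_force: 0.0
```

Emit:
{"fn": "arm_command", "kwargs": {"rows": [0,0,0,0,0,0,-1,0,0,0,0,0,0,-1,0,0,0,0,0,0,-1,0,0,0,0,0,0,-1,0,0,0,0,0,0,-1]}}

```text
t: 68.15
ee_pos: [473.8, 114.1, 26.8]
orientation: [3.103, 0.487, 0.001]
ft_force: [1.0, -5.0, -2.7]
width: 28.2
grasp_force: 30.0
```

```bash
python3 -c "
from h import *
print(ctrl.get_obs()['moment'])
plan([(474,114.1,26,16,0,10,2),(474,114.1,26,16,44,10,4),(474,114.1,126,16,44,25,2)])"
```

```text
[-0.79706654 -0.0695409  -0.00915072]
t 68.2 meas-cmd [-0.2 -0.   0.8] -0.22 w 28.2 f [ 1.  -5.  -2.7]
[0, 0, -0.041, 0, 0, 0, -1.0, 0, 0, -0.081, 0, 0, 0, -1.0, 0, 0, -0.122, 0, 0, 0, -1.0, 0, 0, -0.163, 0, 0, 0, -1.0]
[0, 0, -0.041, 0, 0, 0, -1.0, 0, 0, -0.081, 0, 0, 0, -1.0, 0, 0, -0.122, 0, 0, 0, -1.0, 0, 0, -0.163, 0, 0, 0, -1.0]
[0, 0, -0.041, 0, 0, 0, -1.0, 0, 0, -0.081, 0, 0, 0, -1.0, 0, 0, -0.122, 0, 0, 0, -1.0, 0, 0, -0.163, 0, 0, 0, -1.0, 0, 0, -0.163, 0, 0, 0, -1.0]
[0, 0, 0, 0, 0, 0, 0, 0, 0, 0, 0, 0, 0, 0, 0, 0, 0, 0, 0, 0, 0, 0, 0, 0, 0, 0, 0, 0, 0, 0, 0, 0, 0, 0, 0]
[0, 0, 0, 0, 0, -0.313, 0, 0, 0, 0, 0, 0, -0.625, 0]
[0, 0, 0, 0, 0, -0.313, 0, 0, 0, 0, 0, 0, -0.625, 0, 0, 0, 0, 0, 0, -0.625, 0, 0, 0, 0, 0, 0, -0.625, 0]
end [474.  114.1 126.   16.1]
```

Emit:
{"fn": "arm_command", "kwargs": {"rows": [0,0,-0.041,0,0,0,-1,0,0,-0.081,0,0,0,-1,0,0,-0.122,0,0,0,-1,0,0,-0.163,0,0,0,-1]}}

```text
t: 68.55
ee_pos: [474.0, 113.8, 26.8]
orientation: [2.875, 1.264, 0.001]
ft_force: [2.9, -6.0, -2.8]
width: 28.0
grasp_force: 30.0
```

Emit:
{"fn": "arm_command", "kwargs": {"rows": [0,0,-0.041,0,0,0,-1,0,0,-0.081,0,0,0,-1,0,0,-0.122,0,0,0,-1,0,0,-0.163,0,0,0,-1]}}

```text
t: 68.95
ee_pos: [474.3, 113.7, 26.8]
orientation: [2.46, 1.951, 0.001]
ft_force: [2.8, -7.7, -3.8]
width: 28.1
grasp_force: 30.0
```

Emit:
{"fn": "arm_command", "kwargs": {"rows": [0,0,-0.041,0,0,0,-1,0,0,-0.081,0,0,0,-1,0,0,-0.122,0,0,0,-1,0,0,-0.163,0,0,0,-1,0,0,-0.163,0,0,0,-1]}}

```text
t: 69.45
ee_pos: [474.5, 113.7, 26.8]
orientation: [1.887, 2.509, 0.001]
ft_force: [4.1, -7.9, -4.2]
width: 28.7
grasp_force: 30.0
```

Emit:
{"fn": "arm_command", "kwargs": {"rows": [0,0,0,0,0,0,0,0,0,0,0,0,0,0,0,0,0,0,0,0,0,0,0,0,0,0,0,0,0,0,0,0,0,0,0]}}

```text
t: 69.95
ee_pos: [473.4, 114.7, 26.6]
orientation: [1.894, 2.507, 0.0]
ft_force: [-0.2, 0.1, -0.4]
width: 43.9
grasp_force: 0.0
```

Emit:
{"fn": "arm_command", "kwargs": {"rows": [0,0,0,0,0,-0.313,0,0,0,0,0,0,-0.625,0]}}

```text
t: 70.15
ee_pos: [472.6, 114.6, 76.5]
orientation: [-1.893, -2.505, 0.003]
ft_force: [-0.2, -0.3, -0.1]
width: 43.9
grasp_force: 0.0
```

Emit:
{"fn": "arm_command", "kwargs": {"rows": [0,0,0,0,0,-0.313,0,0,0,0,0,0,-0.625,0,0,0,0,0,0,-0.625,0,0,0,0,0,0,-0.625,0]}}

```text
t: 70.55
ee_pos: [473.5, 114.7, 126.7]
orientation: [1.893, 2.506, 0.001]
ft_force: [-0.2, -0.9, -1.2]
width: 44.2
grasp_force: 0.0
```

Emit:
{"fn": "arm_command", "kwargs": {"rows": [0,0,0,0,0,0,0,0,0,0,0,0,0,0,0,0,0,0,0,0,0]}}

```text
t: 70.85
ee_pos: [472.8, 114.5, 125.6]
orientation: [-1.893, -2.506, 0.002]
ft_force: [0.5, -0.1, 0.2]
width: 44.0
grasp_force: 0.0
```

```bash
python3 -c "
from seat import *
b=look('wrist'); a=look('top'); P=cloud(a);Z=P[...,2]; d=np.hypot(P[...,0]-580,P[...,1]-268)
q=P[(d<130)&(Z>236)&(Z<249)]; print('plate',len(q),rect(q),np.round(np.percentile(q[:,2],[10,50,90]),1))
cv2.imwrite('pics/t8.png',np.hstack([cv2.resize(a[0][130:260,140:310],(440,336)),cv2.resize(b[0][120:260,190:340],(360,336))])[:,:,::-1])
plan([])"
```

```text
plate 1044 [array([579. , 268.6]), array([197.6, 141.4]), np.float64(14.1)] [239.6 242.5 245.9]
t 71.0 meas-cmd [-0.9  0.4 -0.1] -0.23 w 44.1 f [ 0.9  0.6 -0.2]
end [474.  114.1 126.   16.1]
```

View pics/t8.png

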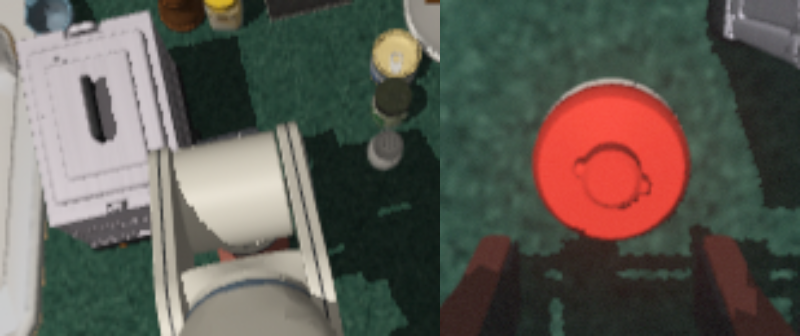

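The wrist view shows the timer bar turned about 80° (1.4 rad, past the 1 rad needed). The top view shows the lid still seated and the shaker, spice jar and tin undisturbed, and the gripper is clear. I'm handing in.

```bash
python3 -c "
from workcell import ctrl
print(ctrl.close_job())"
```

```text
the job is handed in; nothing more can be done
None
```

I handed the job in, but the hand-in returned no pass or fail result; by my last camera measurements the steamer was loaded and closed (one jam jar below, two honey jars above, lid fully down) before I wound the timer about 80° anticlockwise, and the shaker, spice jar and tin looked undisturbed.

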